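# Load a food-screening counting chamber

### The arm

A 6-joint arm with a two-finger parallel gripper is mounted at the origin on the work surface. World frame = base frame: x ahead of the robot, y to its left, z up, the work surface at z = 0. Lengths are in m, angles in rad, forces in N, time in s.
With the tool pointing down it reaches from about 0.275 to 0.75 m from the base axis. Payload 10.2 kg.
Tool frame: the origin (TCP) lies on the centre line of the jaws, within the pads' length; the fingertips stand 11 mm ahead of it and the grasp point (between the pads) lies 8 mm behind it; z points along the fingers, y is the line along which they close (so a half turn about z gives the same grasp; the last joint's range is limited). The gripper opens to 85 mm and grips with 20 to 120 N. Pads are 22 mm wide; open, the fingers measure 114 mm over their backs; the gripper's body (76 mm by 85 mm) begins 54 mm behind the grasp point. The pads swing forward as they close: fully open they stand 13 mm farther back than shut.
Start: joints at [-1.329, 0.313, 1.498, -0, 1.331, -0.223], TCP at [0.235, -0.469, 0.204] pointing down, gripper open.
Joint ranges: [-2.94, 2.94], [-0.97, 2.17], [0.19, 2.56], [-1.23, 4.37], [0.02, 3.11], [-2.88, 2.88]. Speed limits (rad/s): [2.39, 2.39, 3.01, 3.14, 3.14, 3.14].

### API

Orientations are given as a unit quaternion [x, y, z, w].
In Python, from rig import monitor, capture, ticket, recognise, pinpoint gives the robot as it stands.
- The arm moves only by the tool move_arm, never from a script. Its argument "motion" is a list of rows, each a list of 3 entries, a list of its own where there are three numbers: the shift along the tool's x, y, z each as a share of 1000 mm, from -1 to 1, then the turn, a rotation vector about the tool's x, y, z each as a share of 2 pi rad, from -1 to 1, then the opening, from 0 (shut) to 1 (fully open). In form: [[[x, y, z], [ax, ay, az], fingers], ...]. A call has 1 to 8 rows; each row shifts and turns the commanded pose from where the row before left it, along the tool's axes as they then stand; what a row does not reach is not made up. A row lasts 1/12 s, in which the tool goes at most 41.7 mm and 7.16 degrees, less where a joint would pass 70% of its speed; a pose out of reach is approached as far as the arm can. A call with a number of a shift or a turn outside -1 to 1 is refused whole. A call with a gripper value outside its range is refused whole. The fingers move at their own pace and stop on an object; "grip_force" is the grip in N (left out, the last holds). Time passes only in rows, so rows that do not move let the fingers close. It gives the time, the measured TCP pose, the force, the opening and the grip force at its end, in the units of the state.
- monitor.get_state(): the state, without advancing time (a new reading comes with each control period).
- capture(name): name is "scene" or "top" or "wrist"; returns a dict with "pixels" (420x560x3 uint8, blue, green, red), "fx", "fy", "cx", "cy" (pixels), "rvec" (rotation vector, rad) and "tvec" (3), from world to camera coordinates, as OpenCV has them. Camera axes: x right, y down, z forward; pixel columns grow to the right and rows downward; lengths in m; the calibration is good to about 2 mm. A picture is of the moment at which its call begins. There is no depth.
- ticket.close_job(): hands the job in; it is judged then, once.
Trained networks look in the newest picture that a camera, given by its name, has taken for a name from the list of things; names that differ only in an ending like _2 or _b are one class to them, and where a whole thing is asked for, a point or a joint stands for the part that bears it (a point fixed in the world has none). Each returns a list of dicts, best first, with "conf" (0 to 1); they miss things now and then, are a little off and sometimes report something else, mostly with a low value. They report only what shows in the picture. A call takes as long as a camera call. They do not tell look-alikes from the thing itself.
- recognise(camera, label): "point" ([x, y, z] in m, in world coordinates, good to about 4 mm: the middle of the surface that is visible of it).
- pinpoint(camera, label): "point" ([x, y, z] in m, in world coordinates, good to about 4 mm: a listed point, or the origin of a listed thing).
The state is a dict: "t": time; "joint_positions": joint angles; "dq": joint speeds; "effort": joint torques, N m; "tool_pos": TCP position; "eef_rot": TCP orientation; "force": force on the tool from outside, world axes, zero at the start; "wrist_torque": the same for the moment, N m; "gripper_width": finger opening in m; "grasp_force": force on a finger pad.
Only numpy, scipy, OpenCV 4.12 (cv2) and the standard library are available. Lean on these libraries where they do the work, as an engineer would, in place of code of your own. Each camera call takes 0.05 s, during which the arm holds its last target. There are 200 camera calls.

### The job

The blank count on the food-sample counter is finished; now get the samples counted. Slide the detector voltage down to zero before you open the chamber, lift the lid off by its knob and lay it flat on the desk, move the wide blank jar out of the chamber to stand on the steel tray, and stand every sample pot upright on the chamber floor. Lower the lid back gently until it sits fully home, and only then slide the voltage up to the brass pointer; leave the mouse, mug and food box where they are.

Things in the scene. Friction and masses are not known exactly. Their poses are not given: they have to be found in the camera images.
- chamber: Counting chamber: fixed black round open-topped pot, outer diameter 180, height 95, wall 10 mm (inner diameter 160); inner floor 20 mm above the underside. Origin: centre of the underside, on the desk, z up. A carrying handle on its +x side reaches 126 mm from the axis, at 17 to 83 mm height; a small display on its -x side. Holds four sample pots side by side.
- lid: Loose lid, 0.4-0.6 kg: grey disc, diameter 180, over an aluminium plug, diameter 148, that drops into the chamber's mouth (6 mm play). Bright knob on top. Origin: centre of the plug's underside, z up. Above the origin: plug 0-10, disc 10-20, stalk (18 thick) 20-34, knob head (32 thick) 34-56 mm. Fully home, the origin is 85 mm above the chamber's; on the desk it rests on its plug. Starts closed.
- lid_knob (a point): Centre of the lid's knob head, 45 mm above the lid's origin.
- tray: Fixed shallow steel tray, 220 (its x) by 250 (its y) mm, floor 6 mm above the desk, lips 14 mm high and 3 mm thick. Origin: centre of the underside, z up. The sample pots stand near its corners at the start; its middle is free.
- fader_top (a point): Centre of the top of the voltage fader's cap: a black block 26 (along the track) by 16 by 24 mm high with a white line across its top, its underside 4 mm above the control box's top. It slides along the control box's x axis against about 1.5 N of friction and stays where it is left.
- fader (a joint): Position of the voltage fader along its track, in m: 0 is zero volts, at the stop nearest the robot; it grows away from the robot (along the control box's +x) to 0.11 at the far stop. Starts at 0.04 to 0.105.
- pointer_mark (a point): Brass pointer lying flat on the control box beside the track (on its +y side, 18 mm from the track's middle): shows the working voltage; its bar is 4 mm wide. Too flat to touch. The fader is right when fader_top is level with it, that is, when both have the same x in the control box's frame.
- control: Fixed detector voltage control: grey box 190 (x) by 64 (y) by 45 mm high, a straight track along x in the middle of its top, a white scale on its -y side. Origin: centre of the underside, z up. The fader's zero is at x = -55 mm, the far stop at x = +55 mm.
- blank: The blank: a sealed wide round jar, 62 mm in diameter, 58 mm high, about 160 g, with a white filling and cap. Origin: centre of the underside, z up. Starts standing in the chamber under the lid, near the middle.
- pot1: A sealed sample pot (all alike): clear round pot, 50 mm in diameter, 60 mm high, 100 to 200 g, with a white cap of the same diameter. Origin: centre of the underside, z up. Starts on the tray; two to four of pot1 to pot4 are present.
- pot2: A sealed sample pot (all alike): clear round pot, 50 mm in diameter, 60 mm high, 100 to 200 g, with a white cap of the same diameter. Origin: centre of the underside, z up. Starts on the tray; two to four of pot1 to pot4 are present.
- pot3: A sealed sample pot (all alike): clear round pot, 50 mm in diameter, 60 mm high, 100 to 200 g, with a white cap of the same diameter. Origin: centre of the underside, z up. Starts on the tray; two to four of pot1 to pot4 are present.
- pot4: A sealed sample pot (all alike): clear round pot, 50 mm in diameter, 60 mm high, 100 to 200 g, with a white cap of the same diameter. Origin: centre of the underside, z up. Starts on the tray; two to four of pot1 to pot4 are present.
- mouse: Bystander: white computer mouse, 105 by 60 by 30 mm, loose. Origin: centre of the underside.
- mug: Bystander: white mug, 80 mm in diameter, 92 mm high, handle on its +y side, loose. Origin: centre of the underside.
- food_box: Bystander: clear open plastic food box, 150 by 200 by 60 mm, loose. Origin: centre of the underside.
Not all that is in view belongs to the job. What is shaped like the pot2 but blue is not meant.

How it is judged:
By the outcome, as a careful person would: the job done as asked, in the order asked, and still so for the second after the job is handed in, with the robot touching nothing.
Of pot1, pot2, pot3, pot4 only 2 to 4 are there at a start; the rules pass over those that are not, and their reading is None.
At some moment in a run one of pot1, pot2, pot3, pot4, blank may be knocked a few centimetres aside while the robot is not near it.
It also fails if it takes over 210 s, if anything falls off the work surface, if the arm or the gripper's body presses on something with over 40 N, if the wrist force passes 120 N, or if a joint passes its speed limit or range.

## Working session

There is one attempt and no reset: what is moved stays moved. The work goes in short steps, Python scripts to look and compute and a tool call to move; the robot and the scene stay as the last step left them, time stands still between calls to the robot, and variables do not carry over. Pictures are saved under pics/ and viewed, at most 16 in all, crops included, and the job is handed in when it is done.

Besides the shell and the picture viewer there is one more tool, called after "Call:" by a JSON object that holds its "api" and its "payload". move_arm: Moves the arm, as the interface text tells. Shift numbers are shares of 1000 mm and turn numbers shares of 2 pi rad, none past 1 either way. Its arguments: {"type":"object","properties":{"motion":{"type":"array","items":{"type":"array"}},"grip_force":{"type":"number"}},"required":["motion"]}

```bash
mkdir -p pics; ls; cat > h.py <<'E'
import cv2, numpy as np
from rig import monitor, capture, ticket, recognise, pinpoint
def snap(cam,name=None):
    c=capture(cam)
    if name: cv2.imwrite('pics/'+name,c['pixels'])
    return c
E
python3 - <<'E'
from h import *
print(monitor.get_state())
for cam in ['top','scene']:
    snap(cam,cam+'0.png')
    for n in ['chamber','lid','lid_knob','tray','fader_top','pointer_mark','control','pot1','mouse','mug','food_box','blank']:
        print(cam,n,[(np.round(d['point'],3).tolist(),round(d['conf'],2)) for d in pinpoint(cam,n)][:6])
E
```

```text
pics
{'t': 0.0, 'joint_positions': array([-1.32938701e+00,  3.13461735e-01,  1.49843962e+00,  3.81090506e-05,
        1.33100472e+00, -2.23392936e-01]), 'dq': array([ 8.09365867e-04,  9.47211887e-04,  3.65414167e-04,  2.37443225e-04,
       -1.20028112e-03,  5.59146992e-05]), 'effort': array([ 3.18526045e-04, -4.12266576e+01, -2.59740239e+01, -1.83261309e-04,
        4.11510759e-03,  1.75310663e-05]), 'tool_pos': array([ 0.23525973, -0.46901154,  0.20332814]), 'eef_rot': array([ 9.73117021e-01,  2.30310294e-01,  1.25898945e-05, -6.56852069e-04]), 'force': array([ 0.26575536, -0.51728375, -0.12637224]), 'wrist_torque': array([ 0.00320057, -0.03592298,  0.01411629]), 'grasp_force': 0.0, 'gripper_width': 0.08562567542071925}
top chamber []
top lid [([0.526, -0.023, 0.082], 0.74)]
top lid_knob [([0.529, -0.023, 0.129], 0.89), ([0.757, 0.218, -0.005], 0.64)]
top tray [([0.5, 0.273, -0.002], 0.75), ([0.744, -0.012, -0.004], 0.73)]
top fader_top [([0.757, 0.217, -0.002], 0.7), ([0.496, -0.392, 0.076], 0.48)]
top pointer_mark []
top control [([0.51, -0.389, -0.001], 0.77), ([0.434, 0.198, 0.
[... 352 characters left out ...]
]
scene chamber []
scene lid [([0.526, -0.019, 0.081], 0.88), ([0.502, 0.269, 0.006], 0.32)]
scene lid_knob [([0.523, -0.02, 0.126], 0.9)]
scene tray [([0.5, 0.266, 0.002], 0.7)]
scene fader_top [([0.497, -0.388, 0.075], 0.44)]
scene pointer_mark []
scene control [([0.508, -0.39, 0.0], 0.89)]
scene pot1 [([0.572, 0.184, 0.007], 0.84), ([0.571, 0.347, 0.003], 0.82), ([0.225, 0.327, -0.001], 0.77), ([0.44, 0.198, 0.002], 0.63), ([0.44, 0.352, 0.003], 0.59), ([0.319, 0.352, 0.002], 0.52)]
scene mouse [([0.742, -0.015, -0.0], 0.75), ([0.756, -0.194, -0.002], 0.74)]
scene mug [([0.438, 0.35, 0.002], 0.65), ([0.742, -0.016, 0.002], 0.55)]
scene food_box [([0.754, 0.216, 0.0], 0.97)]
scene blank []
```

View pics/top0.png

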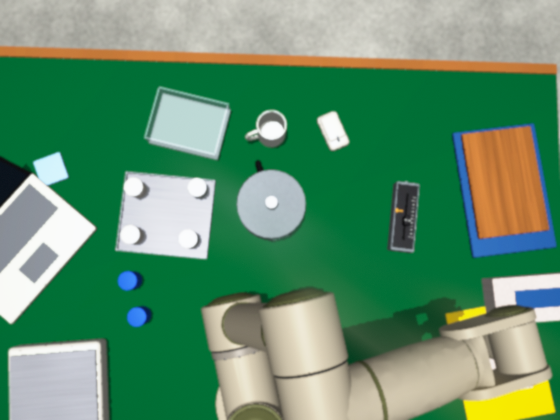

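View pics/scene0.png

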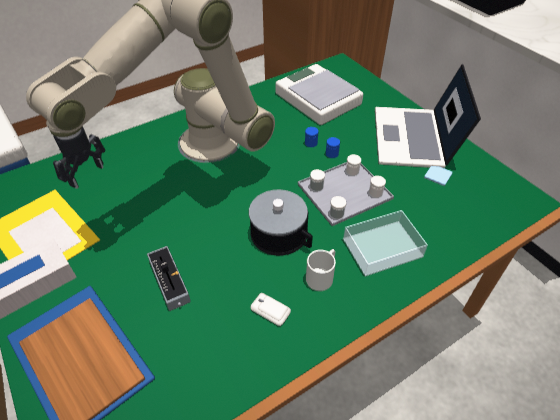

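The top view shows four white-capped pots on the tray at (134,187), (198,187), (130,235) and (189,240). The two blue look-alikes at (128,281) and (137,317) stand off the tray and are not meant. The control box is at (405,216), the lidded chamber at (271,204). First I move the wrist over the control box.

Call:
{"api": "move_arm", "payload": {"motion": [[[0,0,0],[0,0,0.0185],1],[[0,0,0],[0,0,0.0185],1],[[0,0,0],[0,0,0.0185],1],[[0,0,0],[0,0,0.0184],1]]}}

```text
t: 1.63
tool_pos: [0.2353, -0.4693, 0.2039]
eef_rot: [1.0, -0.003, -0.0, 0.0]
force: [0.2, 0.4, 0.1]
gripper_width: 0.0853
grasp_force: 0.0
```

Call:
{"api": "move_arm", "payload": {"motion": [[[0.033,-0.011,-0.012],[0,0,0],1],[[0.033,-0.011,-0.012],[0,0,0],1],[[0.033,-0.011,-0.012],[0,0,0],1],[[0.033,-0.011,-0.012],[0,0,0],1],[[0.033,-0.011,-0.012],[0,0,0],1],[[0.033,-0.011,-0.012],[0,0,0],1],[[0,0,0],[0,0,0],1]]}}

```text
t: 2.22
tool_pos: [0.4381, -0.4011, 0.2778]
eef_rot: [1.0, 0.003, 0.002, 0.001]
force: [-1.1, -0.1, -1.3]
gripper_width: 0.0855
grasp_force: 0.0
```

```bash
cat >> h.py <<'E'
from scipy.spatial.transform import Rotation as Ro
def Rt(c): return cv2.Rodrigues(np.array(c['rvec'],float))[0], np.array(c['tvec'],float).reshape(3)
def ray(c,u,v,z):
    R,t=Rt(c); d=R.T@np.array([(u-c['cx'])/c['fx'],(v-c['cy'])/c['fy'],1]); o=-R.T@t
    return o+d*(z-o[2])/d[2]
def proj(c,p):
    R,t=Rt(c); q=R@np.array(p,float)+t
    return np.array([c['fx']*q[0]/q[2]+c['cx'],c['fy']*q[1]/q[2]+c['cy']])
def st():
    s=monitor.get_state(); Rm=Ro.from_quat(s['eef_rot']).as_matrix()
    print('t %.1f'%s['t'],'tcp',np.round(s['tool_pos'],4),'yaw %.2f'%np.degrees(np.arctan2(Rm[1,0],Rm[0,0])),'tilt',np.round(Rm[:2,2],4),'F',np.round(s['force'],1),'w %.4f'%s['gripper_width'],'g %.1f'%s['grasp_force'])
    return s
def see(cam,*names,f=pinpoint,n=6):
    for k in names: print(cam,k,[(np.round(d['point'],4).tolist(),round(d['conf'],2)) for d in f(cam,k)][:n])
E
python3 - <<'E'
from h import *
st()
c=snap('wrist','w1.png'); R,t=Rt(c); print('campos',-R.T@t, 'camz',R[2])
see('wrist','fader_top','pointer_mark','control')
E
```

```text
t 2.2 tcp [ 0.4381 -0.4011  0.2778] yaw 0.31 tilt [ 0.0034 -0.0022] F [-1.1 -0.1 -1.3] w 0.0855 g 0.0
campos [ 0.51112247 -0.39948388  0.44880542] camz [-0.28702294 -0.00398889 -0.9579154 ]
wrist fader_top []
wrist pointer_mark [([0.5232, -0.3763, 0.0437], 0.6)]
wrist control [([0.5069, -0.3872, 0.0048], 0.6)]
```

View pics/w1.png

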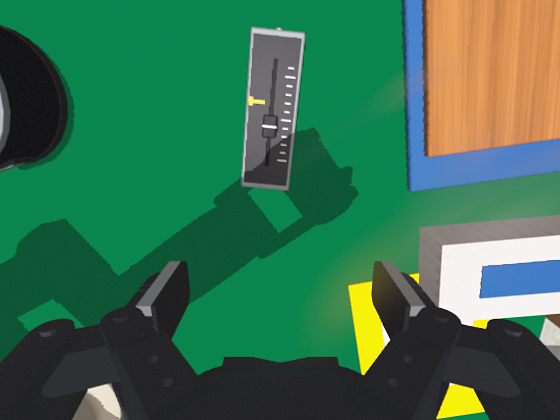

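The wrist view shows the box with top corners near (252,30), (303,35), (289,186) and (243,183). The cap's white line is at (269,126), the pointer at about (257,101) and the track ends near (276,59) and (267,166). I'll refine these in a crop.

```bash
python3 - <<'E'
from h import *
im=cv2.imread('pics/w1.png')[20:200,230:315]
cv2.imwrite('pics/w1c.png',cv2.resize(im,None,fx=3.3,fy=3.3,interpolation=cv2.INTER_CUBIC))
c=capture('wrist')
for n,(u,v,z) in dict(a=(252,30,.045),b=(303,35,.045),c=(289,186,.045),d=(243,183,.045),line=(269.5,126,.073),ptr=(257,101,.045),tr0=(267,166,.045),tr1=(276,59,.045)).items(): print(n,ray(c,u,v,z).round(4))
E
```

```text
a [ 0.5964 -0.3703  0.045 ]
b [ 0.5913 -0.4288  0.045 ]
c [ 0.4135 -0.4141  0.045 ]
d [ 0.4175 -0.3537  0.045 ]
line [ 0.4911 -0.3902  0.073 ]
ptr [ 0.5194 -0.3743  0.045 ]
tr0 [ 0.4399 -0.3855  0.045 ]
tr1 [ 0.5661 -0.3976  0.045 ]
```

View pics/w1c.png

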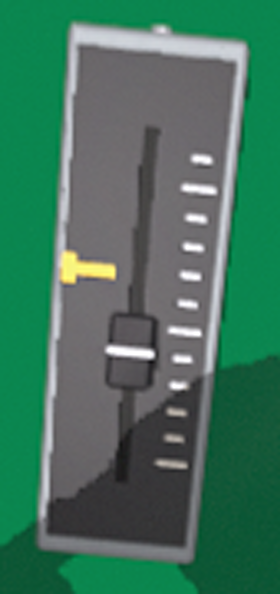

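Call:
{"api": "move_arm", "payload": {"motion": [[[0.028,0,0.03],[0,0,0.0077],0.47],[[0.028,0,0.03],[0,0,0.0076],0.47],[[0,0,0.03],[0,0,0],0.47],[[0,0,0.03],[0,0,0],0.47],[[0,0,0],[0,0,0],0.47],[[0,0,0],[0,0,0],0.47],[[0,0,0],[0,0,0],0.47]]}}

```text
t: 3.05
tool_pos: [0.4892, -0.4057, 0.1583]
eef_rot: [0.999, -0.048, 0.001, 0.001]
force: [-0.7, 0.3, 2.5]
gripper_width: 0.0399
grasp_force: 0.0
```

```bash
cat >> h.py <<'E'
def go(x,y,z,yaw=None):
    "remaining shift in tool axes (m) and turn (share) to a world target, tool down"
    s=st(); Rm=Ro.from_quat(s['eef_rot']).as_matrix()
    print('shift',np.round(Rm.T@(np.array([x,y,z])-s['tool_pos']),4), '' if yaw is None else 'turn %.4f'%(-((yaw-np.degrees(np.arctan2(Rm[1,0],Rm[0,0]))+90)%180-90)/360))
E
python3 - <<'E'
from h import *
go(.491,-.390,.064,-5.2)
c=snap('wrist','w2.png')
see('wrist','fader_top','pointer_mark')
E
```

```text
t 3.0 tcp [ 0.4892 -0.4057  0.1583] yaw -5.54 tilt [ 0.002  -0.0024] F [-0.7  0.3  2.5] w 0.0399 g 0.0
shift [ 0.0001 -0.016   0.0942] turn -0.0010
wrist fader_top [([0.5, -0.3897, 0.0732], 0.92)]
wrist pointer_mark [([0.5289, -0.3746, 0.0458], 0.55)]
```

View pics/w2.png

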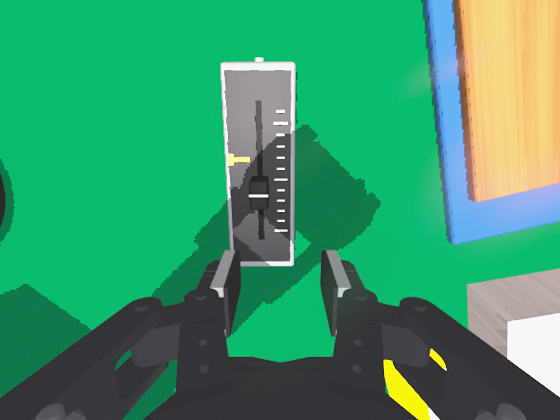

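The box is now aligned with the tool: white line at (259,196), pointer bar at about (240,159), track ends at (258,100) and (262,239).

```bash
python3 - <<'E'
from h import *
c=capture('wrist')
o=[]
for n,(u,v,z) in dict(line=(259,195.5,.073),ptr=(242,159,.045),tr0=(262,239,.045),tr1=(258.5,100,.045),a=(221,63,.045),b=(295,62,.045),cc=(294,265,.045),d=(232,265,.045)).items():
    p=ray(c,u,v,z); print(n,p.round(4)); o.append(p[:2])
o=np.array(o); m=(o[2]+o[3])/2; d=o[3]-o[2]; print(np.linalg.norm(d),np.degrees(np.arctan2(d[1],d[0]))); d/=np.linalg.norm(d)
print('mid',m,'line',(o[0]-m)@d,'ptr',(o[1]-m)@d, 'corner mid',o[4:].mean(0))
go(*o[0],.064)
E
```

```text
line [ 0.4977 -0.3876  0.073 ]
ptr [ 0.5262 -0.3736  0.045 ]
tr0 [ 0.4467 -0.3829  0.045 ]
tr1 [ 0.5751 -0.3944  0.045 ]
a [ 0.6071 -0.3667  0.045 ]
b [ 0.6019 -0.4282  0.045 ]
cc [ 0.4155 -0.4117  0.045 ]
d [ 0.4216 -0.3497  0.045 ]
0.12893362947513454 -5.139182178512015
mid [ 0.5108657  -0.38863444] line -0.013162413038779033 ptr 0.013883262665017184 corner mid [ 0.51153755 -0.3890587 ]
t 3.2 tcp [ 0.4894 -0.4052  0.1577] yaw -5.50 tilt [ 0.0018 -0.0022] F [-0.6 -0.  -1. ] w 0.0403 g 0.0
shift [ 0.0064 -0.0185  0.0937]
```

Call:
{"api": "move_arm", "payload": {"motion": [[[0.0065,-0.0185,0],[0,0,-0.001],0.47],[[0,0,0.03],[0,0,0],0.47],[[0,0,0.03],[0,0,0],0.47],[[0,0,0.02],[0,0,0],0.47],[[0,0,0.0125],[0,0,0],0.47],[[0,0,0],[0,0,0],0.47],[[0,0,0],[0,0,0],0.47]]}}

```text
t: 3.83
tool_pos: [0.4978, -0.3872, 0.0644]
eef_rot: [0.999, -0.045, 0.0, 0.0]
force: [-0.1, -0.0, 0.4]
gripper_width: 0.0404
grasp_force: 0.0
```

Call:
{"api": "move_arm", "payload": {"motion": [[[0,0,0],[0,0,0],0],[[0,0,0],[0,0,0],0],[[0,0,0],[0,0,0],0],[[0,0,0],[0,0,0],0],[[0,0,0],[0,0,0],0],[[0,0,0],[0,0,0],0]], "grip_force": 20}}

```text
t: 4.33
tool_pos: [0.4976, -0.3868, 0.0636]
eef_rot: [0.999, -0.045, 0.0, 0.0]
force: [-0.2, -0.4, -0.3]
gripper_width: 0.0001
grasp_force: 0.0
```

```bash
python3 - <<'E'
from h import *
st(); snap('wrist','w3.png'); see('wrist','fader_top','pointer_mark')
E
```

```text
t 4.3 tcp [ 0.4976 -0.3868  0.0636] yaw -5.12 tilt [ 0.0002 -0.0002] F [-0.2 -0.4 -0.3] w 0.0001 g 0.0
wrist fader_top [([0.5006, -0.389, 0.0737], 0.56)]
wrist pointer_mark [([0.5272, -0.3754, 0.0484], 0.6)]
```

View pics/w3.png

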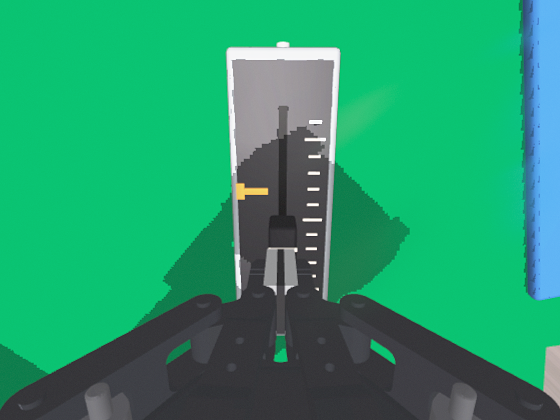

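The fingers closed on nothing. They stand nearer than the cap, whose top spans rows 215-247 around column 283. I'll check the camera geometry against the TCP.

```bash
python3 - <<'E'
from h import *
c=capture('wrist')
for u,v,z in [(283,216,.073),(283,247,.073),(283,230,.073),(255,191,.045),(283,107,.045),(283,260,.064)]: print(u,v,ray(c,u,v,z).round(4))
s=monitor.get_state(); p=np.array(s['tool_pos'])
for dz in (-.011,0,.008,.03): print(dz,proj(c,p+[0,0,dz]))
im=cv2.imread('pics/w3.png')[180:350,200:370]
cv2.imwrite('pics/w3c.png',cv2.resize(im,None,fx=3.5,fy=3.5,interpolation=cv2.INTER_CUBIC))
E
```

```text
283 216 [ 0.517  -0.3892  0.073 ]
283 247 [ 0.4988 -0.3876  0.073 ]
283 230 [ 0.5089 -0.3885  0.073 ]
255 191 [ 0.5256 -0.3727  0.045 ]
283 107 [ 0.5737 -0.3944  0.045 ]
283 260 [ 0.4863 -0.3866  0.064 ]
-0.011 [281.46136123 235.39321418]
0 [281.54198015 242.39545959]
0.008 [281.60663203 248.01086893]
0.03 [281.81713656 266.29447077]
```

View pics/w3c.png

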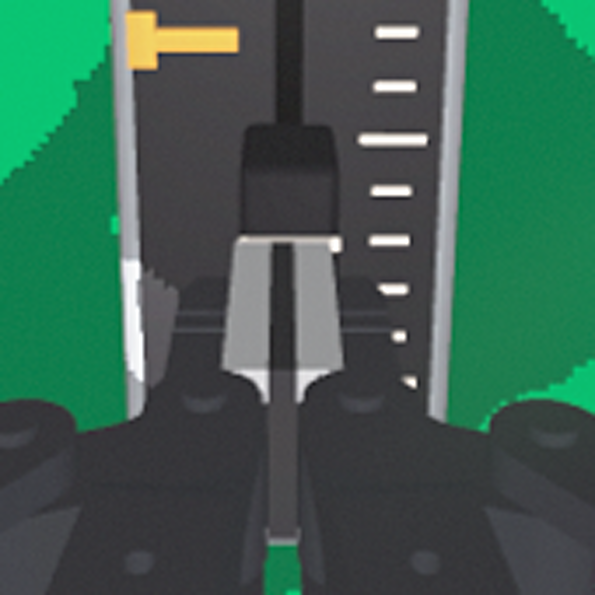

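```bash
python3 - <<'E'
from h import *
c=capture('wrist'); R,t=Rt(c); p=np.array(monitor.get_state()['tool_pos'])
print(c['fx'],c['cx'],c['cy'])
for name,w,px,row in [('w2',.0400,86,250),('w1',.0855,187,262)]:
    D=c['fx']*w/px; q=np.array([0,(row-c['cy'])/c['fy']*D,D]); print(name,D,(R.T@(q-t)-p).round(4))
for off in [(.011,0,-.011),(-.011,0,-.011),(0,0,-.011),(.011,0,.01)]: print(off,proj(c,p+np.array(off)))
see('top','fader_top')
E
ls pics
```

```text
312.1621217631927 280.20387814032705 207.19637115068318
w2 0.14519168454101988 [ 0.0124 -0.0003  0.0376]
w1 0.1427265316083047 [0.0082 0.0001 0.0414]
(0.011, 0, -0.011) [279.92807207 218.86166444]
(-0.011, 0, -0.011) [283.02976669 251.4725968 ]
(0, 0, -0.011) [281.50418572 235.43277858]
(0.011, 0, 0.01) [279.91333073 231.29074208]
top fader_top [([0.7568, 0.2166, -0.0018], 0.7), ([0.4964, -0.3915, 0.0763], 0.48)]
scene0.png
top0.png
w1.png
w1c.png
w2.png
w3.png
w3c.png
```

Call:
{"api": "move_arm", "payload": {"motion": [[[0,0,-0.02],[0,0,0],0],[[0,0,-0.02],[0,0,0],0.3],[[0,0,0],[0,0,0],0.3],[[0,0,0],[0,0,0],0.3],[[0,0,0],[0,0,0],0.3]]}}

```text
t: 5.05
tool_pos: [0.4972, -0.3865, 0.1026]
eef_rot: [0.999, -0.045, -0.0, -0.0]
force: [0.2, -0.5, 0.2]
gripper_width: 0.0254
grasp_force: 0.0
```

```bash
python3 - <<'E'
from h import *
st(); snap('wrist','w4.png'); see('wrist','fader_top','pointer_mark'); 
im=cv2.imread('pics/w4.png')[130:400,150:420]
cv2.imwrite('pics/w4c.png',cv2.resize(im,None,fx=2.2,fy=2.2,interpolation=cv2.INTER_CUBIC))
E
```

```text
t 5.0 tcp [ 0.4972 -0.3865  0.1026] yaw -5.12 tilt [-0.0007  0.0008] F [ 0.2 -0.5  0.2] w 0.0254 g 0.0
wrist fader_top [([0.4997, -0.3886, 0.0747], 0.72)]
wrist pointer_mark [([0.5271, -0.3767, 0.047], 0.7)]
```

View pics/w4c.png

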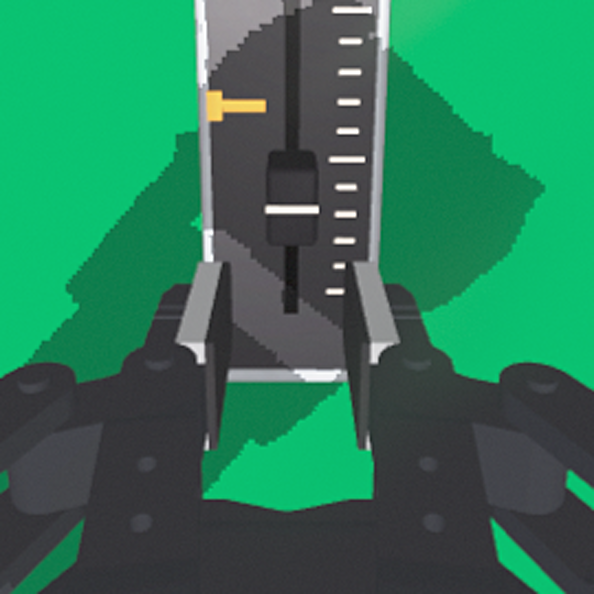

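The visible fingertips, from their pixel gap against the reported opening, sit about 40 mm higher than the reported TCP suggests. That explains why the fingers shut above the cap. I'll probe down in steps and watch the force.

Call:
{"api": "move_arm", "payload": {"motion": [[[0.001,0.0015,0.02],[0,0,0],0.35],[[0,0,0.02],[0,0,0],0.35],[[0,0,0.005],[0,0,0],0.35],[[0,0,0.005],[0,0,0],0.35],[[0,0,0],[0,0,0],0.35],[[0,0,0],[0,0,0],0.35]]}}

```text
t: 5.7
tool_pos: [0.4986, -0.3886, 0.0541]
eef_rot: [0.999, -0.045, 0.0, 0.0]
force: [0.0, 0.8, 0.2]
gripper_width: 0.0298
grasp_force: 0.0
```

Call:
{"api": "move_arm", "payload": {"motion": [[[0,0,0.004],[0,0,0],0.35],[[0,0,0.004],[0,0,0],0.35],[[0,0,0],[0,0,0],0.35],[[0,0,0],[0,0,0],0.35]]}}

```text
t: 6.03
tool_pos: [0.4983, -0.3883, 0.0453]
eef_rot: [0.999, -0.045, -0.0, -0.0]
force: [-0.3, -0.2, -0.5]
gripper_width: 0.0299
grasp_force: 0.0
```

```bash
python3 - <<'E'
from h import *
st(); c=capture('scene'); im=c['pixels']
p=proj(c,monitor.get_state()['tool_pos']).astype(int); print(p, proj(c,[.498,-.388,.073]),proj(c,[.498,-.388,.11]))
x,y=p; im=im[max(0,y-75):y+35,max(0,x-70):x+70]; cv2.imwrite('pics/s1.png',cv2.resize(im,None,fx=5,fy=5,interpolation=cv2.INTER_CUBIC))
E
```

```text
t 6.0 tcp [ 0.4983 -0.3883  0.0453] yaw -5.12 tilt [-0.0002  0.0002] F [-0.3 -0.2 -0.5] w 0.0299 g 0.0
[164 268] [162.3243    263.2905528] [159.76588882 255.53812751]
```

View pics/s1.png

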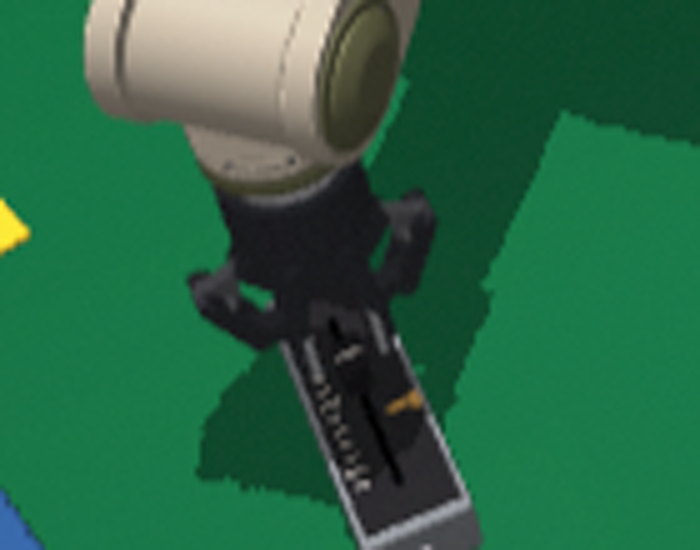

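The scene view agrees: the tips hover about 15 mm above the cap while the reported TCP z is 0.045. So the true tool sits about 47 mm above the reported z, and I'll apply that as a correction.

Call:
{"api": "move_arm", "payload": {"motion": [[[0,0,0.006],[0,0,0],0.35],[[0,0,0.006],[0,0,0],0.35],[[0,0,0.006],[0,0,0],0.35],[[0,0,0.004],[0,0,0],0.35],[[0,0,0],[0,0,0],0.35],[[0,0,0],[0,0,0],0.35]]}}

```text
t: 6.58
tool_pos: [0.4983, -0.3883, 0.0231]
eef_rot: [0.999, -0.045, -0.0, -0.0]
force: [0.2, -0.0, -0.3]
gripper_width: 0.0303
grasp_force: 0.0
```

Call:
{"api": "move_arm", "payload": {"motion": [[[0,0,0],[0,0,0],0],[[0,0,0],[0,0,0],0],[[0,0,0],[0,0,0],0],[[0,0,0],[0,0,0],0],[[0,0,0],[0,0,0],0],[[0,0,0],[0,0,0],0]]}}

```text
t: 7.08
tool_pos: [0.4985, -0.3881, 0.0237]
eef_rot: [0.999, -0.045, 0.0, -0.0]
force: [0.2, 5.3, 5.4]
gripper_width: 0.0156
grasp_force: 23.2
```

The cap is gripped at 15.6 mm. I pull it to the zero stop.

Call:
{"api": "move_arm", "payload": {"motion": [[[-0.01,0,0],[0,0,0],0],[[-0.01,0,0],[0,0,0],0],[[-0.01,0,0],[0,0,0],0],[[-0.008,0,0],[0,0,0],0],[[-0.003,0,0],[0,0,0],0],[[-0.002,0,0],[0,0,0],0],[[-0.001,0,0],[0,0,0],0],[[0,0,0],[0,0,0],0]]}}

```text
t: 7.75
tool_pos: [0.457, -0.3843, 0.0237]
eef_rot: [0.999, -0.045, 0.003, 0.001]
force: [14.1, 4.4, -2.4]
gripper_width: 0.0156
grasp_force: 22.3
```

```bash
python3 - <<'E'
from h import *
st()
E
```

```text
t 7.8 tcp [ 0.457  -0.3843  0.0237] yaw -5.15 tilt [ 0.0056 -0.0013] F [14.1  4.4 -2.4] w 0.0156 g 22.3
```

The fader is against the zero stop (14 N reaction). I release, rise and go over to the lid.

Call:
{"api": "move_arm", "payload": {"motion": [[[0.003,0,0],[0,0,0],0.45],[[0,0,0],[0,0,0],0.45],[[0,0,0],[0,0,0],0.45],[[0,0,-0.03],[0,0,0],0.5],[[0,0,-0.04],[0,0,0],0.75],[[0,0,-0.04],[0,0,0],0.75],[[0,0,-0.03],[0,0,-0.0071],0.75],[[0,0,0],[0,0,-0.0071],0.75]]}}

```text
t: 8.42
tool_pos: [0.4588, -0.387, 0.1704]
eef_rot: [1.0, 0.001, 0.003, 0.005]
force: [0.4, -0.2, 0.7]
gripper_width: 0.064
grasp_force: 0.0
```

Call:
{"api": "move_arm", "payload": {"motion": [[[0,-0.04,0],[0,0,0],0.75],[[0,-0.04,0],[0,0,0],0.75],[[0,-0.04,0],[0,0,0],0.75],[[0,-0.04,0],[0,0,0],0.75],[[0,-0.04,0],[0,0,0],0.75],[[0,0,0],[0,0,0],0.75],[[0,0,0],[0,0,0],0.75],[[0,0,0],[0,0,0],0.75]]}}

```text
t: 9.08
tool_pos: [0.4576, -0.1854, 0.1636]
eef_rot: [1.0, -0.0, 0.0, 0.0]
force: [0.1, 1.5, 0.2]
gripper_width: 0.064
grasp_force: 0.0
```

```bash
python3 - <<'E'
from h import *
for c in ('wrist','top','scene'):
    snap(c); see(c,'lid','lid_knob','fader_top','pot1')
c=snap('wrist','w5.png'); st()
g=cv2.cvtColor(c['pixels'],cv2.COLOR_BGR2GRAY)
go(.527,-.021,.15,0)
E
```

```text
wrist lid [([0.53, -0.0205, 0.086], 0.6)]
wrist lid_knob [([0.5312, -0.0189, 0.128], 0.95)]
wrist fader_top [([0.4594, -0.3832, 0.0737], 0.7)]
wrist pot1 []
top lid [([0.5281, -0.0206, 0.0821], 0.92)]
top lid_knob [([0.5328, -0.0218, 0.1291], 0.56)]
top fader_top [([0.4525, -0.3861, 0.0753], 0.51)]
top pot1 [([0.5665, 0.3491, 0.0023], 0.72), ([0.2238, 0.3248, 0.0021], 0.65), ([0.3173, 0.3534, 0.0019], 0.61), ([0.4393, 0.3485, 0.0096], 0.55), ([0.5727, 0.1813, 0.0072], 0.54), ([0.4352, 0.1972, 0.0066], 0.51)]
scene lid [([0.528, -0.0226, 0.0811], 0.78)]
scene lid_knob [([0.5275, -0.0211, 0.1254], 0.98)]
scene fader_top [([0.4573, -0.3867, 0.0762], 0.49)]
scene pot1 [([0.4367, 0.2008, 0.0002], 0.84), ([0.2227, 0.3312, 0.0008], 0.81), ([0.4395, 0.352, 0.0019], 0.79), ([0.5725, 0.1846, 0.0101], 0.72), ([0.5727, 0.3487, 0.003], 0.71), ([0.3194, 0.3524, 0.0005], 0.52)]
t 9.9 tcp [ 0.4576 -0.1847  0.1634] yaw -0.01 tilt [-0.  0.] F [-0.2 -0.1 -0.3] w 0.0640 g 0.0
t 9.9 tcp [ 0.4576 -0.1847  0.1634] yaw -0.01 tilt [-0.  0.] F [-0.2 -0.1 -0.3] w 0.0640 g 0.0
shift [ 0.0694 -0.1637  0.0134] turn -0.0000
```

Call:
{"api": "move_arm", "payload": {"motion": [[[0.018,-0.041,0],[0,0,0],0.75],[[0.018,-0.041,0],[0,0,0],0.75],[[0.018,-0.041,0],[0,0,0],0.75],[[0.0175,-0.0405,0],[0,0,0],0.75],[[0,0,0.03],[0,0,0],0.75],[[0,0,0.03],[0,0,0],0.75],[[0,0,0.016],[0,0,0],0.75],[[0,0,0.01],[0,0,0],0.75]]}}

```text
t: 10.55
tool_pos: [0.5234, -0.0314, 0.0753]
eef_rot: [1.0, 0.0, -0.002, -0.0]
force: [-0.2, -0.6, 0.4]
gripper_width: 0.0639
grasp_force: 0.0
```

Call:
{"api": "move_arm", "payload": {"motion": [[[0,0,0],[0,0,0],0.75],[[0,0,0],[0,0,0],0],[[0,0,0],[0,0,0],0],[[0,0,0],[0,0,0],0],[[0,0,0],[0,0,0],0],[[0,0,0],[0,0,0],0],[[0,0,0],[0,0,0],0]], "grip_force": 60}}

```text
t: 11.13
tool_pos: [0.5267, -0.0245, 0.0807]
eef_rot: [1.0, -0.0, 0.004, -0.006]
force: [6.7, 47.1, 16.0]
gripper_width: 0.0301
grasp_force: 58.9
```

The grip closed about 7 mm off centre in y (47 N side load). I ease toward the knob and then lift.

Call:
{"api": "move_arm", "payload": {"motion": [[[0.001,-0.003,0],[0,0,0],0],[[0.001,-0.003,0],[0,0,0],0],[[0,0,0],[0,0,0],0],[[0,0,0],[0,0,0],0]]}}

```text
t: 11.47
tool_pos: [0.5273, -0.0244, 0.0805]
eef_rot: [1.0, -0.0, 0.002, -0.001]
force: [-6.4, 10.7, 15.7]
gripper_width: 0.0304
grasp_force: 59.7
```

```bash
python3 - <<'E'
from h import *
st()
E
```

```text
t 11.5 tcp [ 0.5273 -0.0244  0.0805] yaw -0.03 tilt [0.0036 0.0024] F [-6.4 10.7 15.7] w 0.0304 g 59.7
```

Call:
{"api": "move_arm", "payload": {"motion": [[[0,0,-0.006],[0,0,0],0],[[0,0,-0.008],[0,0,0],0],[[0,0,-0.015],[0,0,0],0],[[0,0,-0.02],[0,0,0],0],[[0,0,-0.025],[0,0,0],0],[[0,0,-0.02],[0,0,0],0],[[0,0,0],[0,0,0],0],[[0,0,0],[0,0,0],0]]}}

```text
t: 12.13
tool_pos: [0.5265, -0.0262, 0.172]
eef_rot: [1.0, -0.0, 0.001, 0.0]
force: [0.3, 0.5, -5.7]
gripper_width: 0.0305
grasp_force: 60.8
```

```bash
python3 - <<'E'
from h import *
st()
for c in ('scene','top','wrist'):
    snap(c); see(c,'lid','lid_knob','chamber','blank','mouse')
E
```

```text
t 12.1 tcp [ 0.5265 -0.0262  0.172 ] yaw -0.02 tilt [ 0.0019 -0.0006] F [ 0.3  0.5 -5.7] w 0.0305 g 60.8
scene lid [([0.5245, -0.0262, 0.1697], 0.6), ([0.5018, 0.2652, 0.002], 0.27)]
scene lid_knob [([0.5286, -0.0275, 0.2177], 0.78)]
scene chamber [([0.5304, -0.0156, -0.0028], 0.74)]
scene blank [([0.5338, -0.0219, 0.0214], 0.89)]
scene mouse [([0.756, -0.1942, -0.0022], 0.89)]
top lid [([0.5271, -0.0281, 0.1709], 0.75)]
top lid_knob [([0.532, -0.0264, 0.2179], 0.56)]
top chamber [([0.7564, 0.2144, -0.0042], 0.63)]
top blank []
top mouse [([0.7578, -0.1891, 0.004], 0.97)]
wrist lid [([0.5318, -0.0277, 0.1769], 0.7)]
wrist lid_knob [([0.5325, -0.0284, 0.2179], 0.58)]
wrist chamber [([0.5734, 0.1791, 0.0039], 0.72)]
wrist blank []
wrist mouse [([0.504, 0.268, -0.0014], 0.59)]
```

The lid is off, carrying 5.7 N. I take it to the clear desk between the chamber and the control box, around (0.41, -0.235).

Call:
{"api": "move_arm", "payload": {"motion": [[[-0.0146,0.0261,0],[0,0,0],0],[[-0.0146,0.0261,0],[0,0,0],0],[[-0.0146,0.0261,0],[0,0,0],0],[[-0.0146,0.0261,0],[0,0,0],0],[[-0.0146,0.0261,0],[0,0,0],0],[[-0.0146,0.0261,0],[0,0,0],0],[[-0.0146,0.0261,0],[0,0,0],0],[[-0.0146,0.0261,0],[0,0,0],0]]}}

```text
t: 13.7
tool_pos: [0.4087, -0.236, 0.1716]
eef_rot: [1.0, -0.0, 0.0, 0.0]
force: [1.3, 0.8, -4.9]
gripper_width: 0.0307
grasp_force: 60.9
```

Call:
{"api": "move_arm", "payload": {"motion": [[[0,0,0.025],[0,0,0],0],[[0,0,0.03],[0,0,0],0],[[0,0,0.03],[0,0,0],0],[[0,0,0.03],[0,0,0],0],[[0,0,0.025],[0,0,0],0],[[0,0,0.012],[0,0,0],0],[[0,0,0.004],[0,0,0],0],[[0,0,0],[0,0,0],0]]}}

```text
t: 14.37
tool_pos: [0.4094, -0.2347, 0.015]
eef_rot: [1.0, -0.0, -0.0, -0.0]
force: [-0.2, -0.0, -4.4]
gripper_width: 0.0307
grasp_force: 61.1
```

```bash
python3 - <<'E'
from h import *
st()
E
```

```text
t 14.4 tcp [ 0.4094 -0.2347  0.015 ] yaw -0.01 tilt [-0.0008  0.0007] F [-0.2 -0.  -4.4] w 0.0307 g 61.1
```

Call:
{"api": "move_arm", "payload": {"motion": [[[0,0,0.006],[0,0,0],0],[[0,0,0.004],[0,0,0],0],[[0,0,0.003],[0,0,0],0],[[0,0,0.002],[0,0,0],0],[[0,0,0],[0,0,0],0]]}}

```text
t: 14.78
tool_pos: [0.4095, -0.2347, 0.0003]
eef_rot: [1.0, -0.0, -0.0, -0.0]
force: [-0.6, 0.2, -3.9]
gripper_width: 0.0306
grasp_force: 61.3
```

Call:
{"api": "move_arm", "payload": {"motion": [[[0,0,0.002],[0,0,0],0],[[0,0,0.002],[0,0,0],0],[[0,0,0],[0,0,0],0]]}}

```text
t: 15.03
tool_pos: [0.4096, -0.2349, -0.0036]
eef_rot: [1.0, -0.0, 0.0, 0.0]
force: [1.3, 0.6, -3.7]
gripper_width: 0.0303
grasp_force: 61.2
```

Call:
{"api": "move_arm", "payload": {"motion": [[[0,0,0.001],[0,0,0],0],[[0,0,0.001],[0,0,0],0],[[0,0,0],[0,0,0],0]]}}

```text
t: 15.28
tool_pos: [0.4098, -0.2354, -0.0044]
eef_rot: [1.0, -0.0, 0.0, 0.001]
force: [-4.3, -1.0, 10.7]
gripper_width: 0.0305
grasp_force: 62.9
```

Call:
{"api": "move_arm", "payload": {"motion": [[[0,0,0.001],[0,0,0],0],[[0,0,0.001],[0,0,0],0],[[0,0,0],[0,0,0],0]]}}

```text
t: 15.53
tool_pos: [0.4101, -0.2356, -0.005]
eef_rot: [1.0, -0.0, 0.001, 0.001]
force: [-10.7, 6.3, 31.5]
gripper_width: 0.0302
grasp_force: 65.3
```

The lid is resting flat on the desk. I release it, rise and go to view the chamber.

Call:
{"api": "move_arm", "payload": {"motion": [[[0,0,-0.002],[0,0,0],0],[[0,0,0],[0,0,0],0.75],[[0,0,0],[0,0,0],0.75],[[0,0,0],[0,0,0],0.75],[[0,0,-0.03],[0,0,0],0.75],[[0,0,-0.04],[0,0,0],0.75],[[0,0,-0.04],[0,0,0],0.75],[[0,0,-0.04],[0,0,0],0.75]]}}

```text
t: 16.2
tool_pos: [0.4092, -0.2344, 0.146]
eef_rot: [1.0, -0.0, -0.0, -0.0]
force: [1.8, -0.9, -0.1]
gripper_width: 0.0641
grasp_force: 0.0
```

Call:
{"api": "move_arm", "payload": {"motion": [[[0.01,-0.036,-0.01],[0,0,0],1],[[0.01,-0.036,-0.01],[0,0,0],1],[[0.01,-0.036,-0.01],[0,0,0],1],[[0.01,-0.036,-0.01],[0,0,0],1],[[0.01,-0.036,0],[0,0,0],1],[[0.01,-0.036,0],[0,0,0],1],[[0,0,0],[0,0,0],1],[[0,0,0],[0,0,0],1]]}}

```text
t: 16.87
tool_pos: [0.4697, -0.0173, 0.1842]
eef_rot: [1.0, 0.002, -0.0, -0.0]
force: [-0.0, -1.0, -1.1]
gripper_width: 0.0851
grasp_force: 0.0
```

```bash
python3 - <<'E'
from h import *
st()
for c in ('scene','top','wrist'):
    snap(c,c+'6.png'); see(c,'lid','chamber','blank')
E
```

```text
t 16.9 tcp [ 0.4697 -0.0173  0.1842] yaw 0.19 tilt [-0.0003  0.    ] F [-0.  -1.  -1.1] w 0.0851 g 0.0
scene lid [([0.4097, -0.2332, -0.0068], 0.97)]
scene chamber [([0.5348, -0.0188, -0.0008], 0.62)]
scene blank [([0.5346, -0.0208, 0.0203], 0.61), ([0.4549, -0.3847, 0.0744], 0.33)]
top lid [([0.4128, -0.2369, -0.0013], 0.66)]
top chamber []
top blank [([0.7581, 0.2198, -0.0056], 0.65)]
wrist lid [([0.4149, -0.2358, -0.0002], 0.84)]
wrist chamber []
wrist blank [([0.5378, -0.0178, 0.0238], 0.88), ([0.5031, 0.2667, -0.001], 0.54)]
```

View pics/wrist6.png

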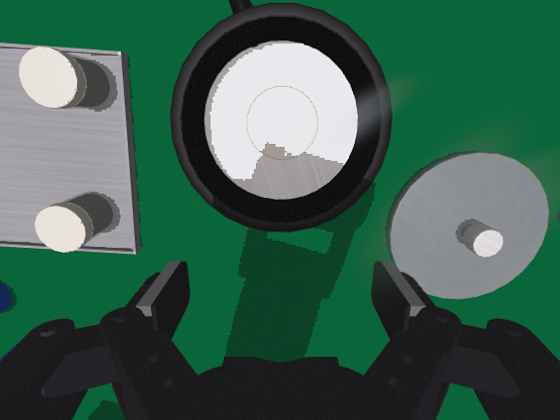

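The wrist view shows the chamber rim circle centred near (281,117), the blank's cap circle at (282,122) with radius about 36, and the lid flat at (470,225). Pots are at (52,77) and (64,228).

```bash
python3 - <<'E'
from h import *
c=capture('wrist')
g=cv2.cvtColor(c['pixels'],cv2.COLOR_BGR2GRAY)
for a,b in [((171,117),(391,117)),((281,3),(281,231))]:
    p,q=ray(c,*a,.095),ray(c,*b,.095); print('rim',p.round(4),q.round(4),((p+q)/2).round(4))
p,q=ray(c,246,122,.078),ray(c,318,122,.078);print('jar',((p+q)/2).round(4),q-p)
p,q=ray(c,282,85.5,.078),ray(c,282,159,.078);print('jar',((p+q)/2).round(4),q-p)
m=((g>165)*255).astype(np.uint8); m[260:]=0
E
```

```text
rim [0.5398 0.0692 0.095 ] [ 0.5397 -0.107   0.095 ] [ 0.5397 -0.0189  0.095 ]
rim [ 0.6193 -0.0189  0.095 ] [ 0.4421 -0.0189  0.095 ] [ 0.5307 -0.0189  0.095 ]
jar [ 0.5354 -0.0198  0.078 ] [-4.11630842e-05 -6.16858086e-02  0.00000000e+00]
jar [ 0.5342 -0.0198  0.078 ] [-6.08665384e-02 -6.17642799e-05  0.00000000e+00]
```

Call:
{"api": "move_arm", "payload": {"motion": [[[0.033,0.0014,0],[0,0,0],1],[[0.0325,0.0013,0],[0,0,0],1],[[0,0,0.035],[0,0,0],1],[[0,0,0.035],[0,0,0],1],[[0,0,0.02],[0,0,0],1],[[0,0,0],[0,0,0],1],[[0,0,0],[0,0,0],1]]}}

```text
t: 18.1
tool_pos: [0.535, -0.0215, 0.0944]
eef_rot: [1.0, -0.0, -0.001, -0.0]
force: [0.4, -0.5, 1.3]
gripper_width: 0.0852
grasp_force: 0.0
```

```bash
python3 - <<'E'
from h import *
go(.535,-.02,.015,0)
E
```

```text
t 18.1 tcp [ 0.535  -0.0215  0.0944] yaw -0.01 tilt [-0.001   0.0003] F [ 0.4 -0.5  1.3] w 0.0852 g 0.0
shift [ 0.0001 -0.0014  0.0794] turn -0.0000
```

Call:
{"api": "move_arm", "payload": {"motion": [[[0,-0.001,0.025],[0,0,0],1],[[0,0,0.025],[0,0,0],1],[[0,0,0.015],[0,0,0],1],[[0,0,0.01],[0,0,0],1],[[0,0,0.004],[0,0,0],1],[[0,0,0],[0,0,0],1],[[0,0,0],[0,0,0],1]]}}

```text
t: 18.68
tool_pos: [0.536, -0.0207, 0.0168]
eef_rot: [1.0, -0.0, 0.001, 0.0]
force: [-0.0, -0.7, -0.2]
gripper_width: 0.0854
grasp_force: 0.0
```

Call:
{"api": "move_arm", "payload": {"motion": [[[0,0,0],[0,0,0],0.6],[[0,0,0],[0,0,0],0.6],[[0,0,0],[0,0,0],0.6],[[0,0,0],[0,0,0],0.6],[[0,0,0],[0,0,0],0.6],[[0,0,0],[0,0,0],0.6]], "grip_force": 30}}

```text
t: 19.18
tool_pos: [0.5356, -0.0207, 0.0165]
eef_rot: [1.0, -0.0, 0.001, 0.0]
force: [-1.6, 0.1, 6.0]
gripper_width: 0.0614
grasp_force: 31.8
```

Call:
{"api": "move_arm", "payload": {"motion": [[[0,0,-0.015],[0,0,0],0.6],[[0,0,-0.03],[0,0,0],0.6],[[0,0,-0.035],[0,0,0],0.6],[[0,0,-0.03],[0,0,0],0.6],[[0,0,0],[0,0,0],0.6],[[0,0,0],[0,0,0],0.6]]}}

```text
t: 19.68
tool_pos: [0.5356, -0.0206, 0.1266]
eef_rot: [1.0, -0.0, 0.001, 0.0]
force: [-1.2, 0.7, -1.9]
gripper_width: 0.0612
grasp_force: 33.7
```

Call:
{"api": "move_arm", "payload": {"motion": [[[-0.0041,-0.036,0],[0,0,0],0.6],[[-0.0041,-0.036,0],[0,0,0],0.6],[[-0.0041,-0.036,0],[0,0,0],0.6],[[-0.0041,-0.036,0],[0,0,0],0.6],[[-0.0041,-0.036,0],[0,0,0],0.6],[[-0.0041,-0.036,0],[0,0,0],0.6],[[-0.0041,-0.036,0],[0,0,0],0.6],[[-0.0041,-0.036,0],[0,0,0],0.6]]}}

```text
t: 20.35
tool_pos: [0.5009, 0.269, 0.1236]
eef_rot: [1.0, -0.0, -0.001, 0.0]
force: [1.2, 0.5, -1.9]
gripper_width: 0.0613
grasp_force: 33.8
```

```bash
python3 - <<'E'
from h import *
st()
for c in ('scene','top','wrist'):
    snap(c,c+'7.png'); see(c,'pot1',n=7)
    if c!='wrist': see(c,'blank','tray')
go(.503,.268,.0025,0)
E
```

```text
t 20.4 tcp [0.5009 0.269  0.1236] yaw -0.01 tilt [-0.003  -0.0009] F [ 1.2  0.5 -1.9] w 0.0613 g 33.8
scene pot1 [([0.2255, 0.3294, 0.0019], 0.69), ([0.5731, 0.1818, 0.0068], 0.59), ([0.568, 0.3475, 0.0047], 0.51), ([0.3175, 0.3554, -0.0014], 0.51), ([0.44, 0.3489, 0.0016], 0.48)]
scene blank [([0.4992, 0.2711, 0.1281], 0.7)]
scene tray [([0.5018, 0.2653, 0.0036], 0.96)]
top pot1 [([0.4339, 0.1973, 0.0049], 0.85), ([0.5726, 0.1848, 0.0044], 0.85)]
top blank []
top tray [([0.5024, 0.2707, -0.0046], 0.75)]
wrist pot1 [([0.574, 0.1769, 0.0039], 0.88), ([0.4418, 0.3524, 0.004], 0.74), ([0.4335, 0.2001, 0.0114], 0.71), ([0.5729, 0.3481, 0.0089], 0.59)]
t 20.9 tcp [0.5025 0.2666 0.1253] yaw -0.10 tilt [-0.0002 -0.0001] F [ 0.1 -0.4 -1.4] w 0.0609 g 33.9
shift [ 0.0005 -0.0014  0.1228] turn -0.0003
```

Call:
{"api": "move_arm", "payload": {"motion": [[[0,-0.001,0.03],[0,0,0],0.6],[[0,0,0.035],[0,0,0],0.6],[[0,0,0.03],[0,0,0],0.6],[[0,0,0.015],[0,0,0],0.6],[[0,0,0.007],[0,0,0],0.6],[[0,0,0.003],[0,0,0],0.6],[[0,0,0],[0,0,0],0.6],[[0,0,0],[0,0,0],0.6]]}}

```text
t: 21.52
tool_pos: [0.5032, 0.2686, 0.0067]
eef_rot: [1.0, -0.0, 0.001, -0.0]
force: [-0.1, 1.6, -2.8]
gripper_width: 0.061
grasp_force: 34.0
```

Call:
{"api": "move_arm", "payload": {"motion": [[[0,0,0.001],[0,0,0],0.6],[[0,0,0.001],[0,0,0],0.6],[[0,0,0],[0,0,0],0.6]]}}

```text
t: 21.77
tool_pos: [0.5025, 0.2686, 0.0038]
eef_rot: [1.0, -0.0, 0.0, -0.0]
force: [0.1, 0.6, -1.9]
gripper_width: 0.0609
grasp_force: 34.0
```

Call:
{"api": "move_arm", "payload": {"motion": [[[0,0,0.001],[0,0,0],0.6],[[0,0,0.001],[0,0,0],0.6],[[0,0,0],[0,0,0],0.6]]}}

```text
t: 22.02
tool_pos: [0.5025, 0.2686, 0.0025]
eef_rot: [1.0, 0.0, 0.0, -0.0]
force: [-4.0, -0.5, 9.6]
gripper_width: 0.0613
grasp_force: 35.0
```

The blank is down. I release it and go to the pot at (0.573, 0.182).

Call:
{"api": "move_arm", "payload": {"motion": [[[0,0,-0.001],[0,0,0],0.95],[[0,0,0],[0,0,0],0.95],[[0,0,0],[0,0,0],0.95],[[0,0,-0.025],[0,0,0],0.95],[[0,0,-0.04],[0,0,0],0.95],[[0.023,0.029,-0.015],[0,0,0],0.95],[[0.023,0.029,0],[0,0,0],0.95],[[0.023,0.029,0],[0,0,0],0.95]]}}

```text
t: 22.68
tool_pos: [0.5726, 0.1808, 0.0839]
eef_rot: [1.0, 0.001, 0.001, -0.0]
force: [0.4, -0.0, -1.5]
gripper_width: 0.081
grasp_force: 0.0
```

Call:
{"api": "move_arm", "payload": {"motion": [[[0,0,0],[0,0,0],0.95],[[0,0,0],[0,0,0],0.95],[[0,0,0],[0,0,0],0.95]]}}

```text
t: 22.93
tool_pos: [0.5708, 0.1818, 0.0821]
eef_rot: [1.0, -0.0, -0.0, -0.0]
force: [-0.5, 0.2, 0.1]
gripper_width: 0.0809
grasp_force: 0.0
```

```bash
python3 - <<'E'
from h import *
for c in ('scene','top','wrist'):
    snap(c,c+'8.png'); see(c,'pot1','blank',n=7)
go(.573,.182,.004,0)
E
```

```text
scene pot1 [([0.4355, 0.1976, 0.0031], 0.82), ([0.222, 0.3286, 0.0006], 0.74), ([0.5707, 0.3511, 0.005], 0.68), ([0.3191, 0.3556, 0.0002], 0.44), ([0.5001, 0.269, 0.0059], 0.15)]
scene blank [([0.4982, 0.2646, 0.0034], 0.51)]
top pot1 [([0.5664, 0.3491, 0.002], 0.76), ([0.3199, 0.3519, -0.0037], 0.73), ([0.4419, 0.3484, 0.009], 0.66), ([0.2244, 0.3244, 0.0021], 0.62)]
top blank []
wrist pot1 [([0.5732, 0.3471, 0.0072], 0.95), ([0.4348, 0.1975, 0.0063], 0.72)]
wrist blank [([0.5039, 0.2698, 0.0092], 0.56)]
t 23.4 tcp [0.5711 0.1818 0.0824] yaw 0.02 tilt [-0.  0.] F [-0.5  0.3 -0.3] w 0.0811 g 0.0
shift [ 0.0019 -0.0002  0.0784] turn 0.0001
```

Call:
{"api": "move_arm", "payload": {"motion": [[[0.002,0,0.025],[0,0,0],0.95],[[0,0,0.025],[0,0,0],0.95],[[0,0,0.018],[0,0,0],0.95],[[0,0,0.01],[0,0,0],0.95],[[0,0,0],[0,0,0],0.95],[[0,0,0],[0,0,0],0.95]]}}

```text
t: 23.88
tool_pos: [0.5735, 0.1816, 0.0049]
eef_rot: [1.0, -0.0, 0.0, -0.0]
force: [-0.4, -0.4, -0.3]
gripper_width: 0.0813
grasp_force: 0.0
```

Call:
{"api": "move_arm", "payload": {"motion": [[[0,0,0],[0,0,0],0.45],[[0,0,0],[0,0,0],0.45],[[0,0,0],[0,0,0],0.45],[[0,0,0],[0,0,0],0.45],[[0,0,0],[0,0,0],0.45],[[0,0,0],[0,0,0],0.45],[[0,0,0],[0,0,0],0.45]]}}

```text
t: 24.47
tool_pos: [0.574, 0.1816, 0.0057]
eef_rot: [1.0, -0.0, 0.001, -0.0]
force: [-2.3, -0.2, 6.5]
gripper_width: 0.0495
grasp_force: 30.8
```

Call:
{"api": "move_arm", "payload": {"motion": [[[0,0,-0.015],[0,0,0],0.45],[[0,0,-0.035],[0,0,0],0.45],[[0,0,-0.035],[0,0,0],0.45],[[0,0,-0.025],[0,0,0],0.45],[[0,0.025,0],[0,0,0],0.45],[[0.001,0.035,0],[0,0,0],0.45],[[0.001,0.035,0],[0,0,0],0.45],[[0.001,0.035,0],[0,0,0],0.45]]}}

```text
t: 25.13
tool_pos: [0.576, 0.0503, 0.1147]
eef_rot: [1.0, 0.0, 0.0, 0.0]
force: [0.7, -0.4, -1.3]
gripper_width: 0.0492
grasp_force: 31.8
```

Call:
{"api": "move_arm", "payload": {"motion": [[[0,0.035,0],[0,0,0],0.45],[[0,0.025,0],[0,0,0],0.45],[[0,0.0106,0],[0,0,0],0.45],[[0,0,0],[0,0,0],0.45],[[0,0,0],[0,0,0],0.45],[[0,0,0],[0,0,0],0.45]]}}

```text
t: 25.63
tool_pos: [0.5762, -0.0177, 0.1144]
eef_rot: [1.0, 0.001, -0.0, -0.0]
force: [-0.8, 0.9, -0.7]
gripper_width: 0.049
grasp_force: 31.8
```

```bash
python3 - <<'E'
from h import *
for c in ('scene','wrist'):
    snap(c,c+'9.png'); see(c,'pot1',n=7); see(c,'chamber')
go(.577,-.019,.021,0)
E
```

```text
scene pot1 [([0.4397, 0.3506, 0.0046], 0.78), ([0.4367, 0.1962, 0.0019], 0.72), ([0.5714, -0.0193, 0.1134], 0.7), ([0.5743, 0.3489, 0.0025], 0.59), ([0.2261, 0.3285, 0.0009], 0.59), ([0.3202, 0.354, 0.0023], 0.51), ([0.4135, -0.2356, -0.0027], 0.22)]
scene chamber [([0.5301, -0.0177, -0.0019], 0.86)]
wrist pot1 [([0.4358, 0.1994, 0.0079], 0.74), ([0.5742, -0.021, 0.1147], 0.56)]
wrist chamber []
t 25.9 tcp [ 0.5763 -0.0184  0.1144] yaw 0.04 tilt [-0.      0.0001] F [ 0.5 -0.2 -2.4] w 0.0490 g 31.8
shift [0.0007 0.0006 0.0934] turn 0.0001
```

Call:
{"api": "move_arm", "payload": {"motion": [[[0.002,0,0.025],[0,0,0],0.45],[[0,0,0.03],[0,0,0],0.45],[[0,0,0.022],[0,0,0],0.45],[[0,0,0.01],[0,0,0],0.45],[[0,0,0.004],[0,0,0],0.45],[[0,0,0.002],[0,0,0],0.45],[[0,0,0],[0,0,0],0.45],[[0,0,0],[0,0,0],0.45]]}}

```text
t: 26.6
tool_pos: [0.5791, -0.0193, 0.0227]
eef_rot: [1.0, -0.0, 0.001, 0.0]
force: [0.9, -0.7, -2.6]
gripper_width: 0.0491
grasp_force: 31.8
```

Call:
{"api": "move_arm", "payload": {"motion": [[[0,0,0.0015],[0,0,0],0.45],[[0,0,0],[0,0,0],0.45],[[0,0,0],[0,0,0],0.45]]}}

```text
t: 26.85
tool_pos: [0.5784, -0.0191, 0.0203]
eef_rot: [1.0, -0.0, 0.0, 0.0]
force: [0.1, -0.2, -1.0]
gripper_width: 0.0492
grasp_force: 31.8
```

Call:
{"api": "move_arm", "payload": {"motion": [[[0,0,0.0012],[0,0,0],0.45],[[0,0,0],[0,0,0],0.45],[[0,0,0],[0,0,0],0.72],[[0,0,0],[0,0,0],0.72],[[0,0,0],[0,0,0],0.72],[[0,0,-0.02],[0,0,0],0.72],[[0,0,-0.035],[0,0,0],0.72],[[0,0,-0.035],[0,0,0],0.95]]}}

```text
t: 27.52
tool_pos: [0.5775, -0.0189, 0.109]
eef_rot: [1.0, -0.0, -0.001, -0.0]
force: [0.0, 0.0, 0.1]
gripper_width: 0.072
grasp_force: 0.0
```

Call:
{"api": "move_arm", "payload": {"motion": [[[-0.02,-0.031,0],[0,0,0],0.95],[[-0.02,-0.031,0],[0,0,0],0.95],[[-0.02,-0.031,0],[0,0,0],0.95],[[-0.02,-0.031,0],[0,0,0],0.95],[[-0.02,-0.031,0],[0,0,0],0.95],[[-0.02,-0.031,0],[0,0,0],0.95],[[-0.02,-0.031,0],[0,0,0],0.95],[[0,0,0],[0,0,0],0.95]]}}

```text
t: 28.18
tool_pos: [0.435, 0.2019, 0.1087]
eef_rot: [1.0, 0.002, -0.001, -0.0]
force: [0.7, -0.3, -0.2]
gripper_width: 0.0812
grasp_force: 0.0
```

```bash
python3 - <<'E'
from h import *
for c in ('scene','top','wrist'):
    snap(c,c+'10.png'); see(c,'pot1',n=7)
go(.437,.198,.0045,0)
E
```

```text
scene pot1 [([0.436, 0.1988, 0.0019], 0.83), ([0.4391, 0.3468, 0.0037], 0.82), ([0.3201, 0.3558, 0.0017], 0.68), ([0.5713, 0.3491, 0.0011], 0.64), ([0.2251, 0.3303, -0.0011], 0.53), ([0.5765, -0.0206, 0.0224], 0.46)]
top pot1 [([0.5773, -0.0177, 0.0205], 0.81), ([0.4346, 0.1957, 0.0058], 0.6), ([0.5662, 0.3496, 0.0063], 0.56), ([0.3197, 0.3517, -0.0015], 0.49), ([0.4414, 0.3505, 0.0122], 0.45), ([0.2244, 0.3248, 0.0043], 0.44)]
wrist pot1 [([0.4353, 0.1987, 0.0079], 0.93), ([0.3182, 0.3524, 0.0013], 0.9), ([0.573, 0.345, 0.0083], 0.73), ([0.4404, 0.3511, 0.0074], 0.59)]
t 28.5 tcp [0.4389 0.1971 0.1086] yaw -0.10 tilt [ 0.0001 -0.0001] F [ 0.5 -0.9 -0.5] w 0.0813 g 0.0
shift [-0.0019 -0.0009  0.1041] turn -0.0003
```

Pot 1 stands at (0.577, -0.019). Next is the pot at (0.436, 0.198).

Call:
{"api": "move_arm", "payload": {"motion": [[[-0.002,-0.001,0.03],[0,0,0],0.95],[[0,0,0.035],[0,0,0],0.95],[[0,0,0.025],[0,0,0],0.95],[[0,0,0.014],[0,0,0],0.95],[[0,0,0],[0,0,0],0.95],[[0,0,0],[0,0,0],0.95]]}}

```text
t: 28.98
tool_pos: [0.4366, 0.1983, 0.0046]
eef_rot: [1.0, -0.001, -0.0, 0.0]
force: [-0.1, -0.2, 1.0]
gripper_width: 0.0815
grasp_force: 0.0
```

Call:
{"api": "move_arm", "payload": {"motion": [[[0,0,0],[0,0,0],0.45],[[0,0,0],[0,0,0],0.45],[[0,0,0],[0,0,0],0.45],[[0,0,0],[0,0,0],0.45],[[0,0,0],[0,0,0],0.45],[[0,0,0],[0,0,0],0.45]]}}

```text
t: 29.48
tool_pos: [0.4371, 0.199, 0.006]
eef_rot: [1.0, -0.0, 0.001, -0.0]
force: [0.2, -1.8, 5.4]
gripper_width: 0.0487
grasp_force: 30.6
```

Call:
{"api": "move_arm", "payload": {"motion": [[[0,0,-0.015],[0,0,0],0.45],[[0,0,-0.035],[0,0,0],0.45],[[0,0,-0.035],[0,0,0],0.45],[[0,0,-0.025],[0,0,0],0.45],[[0,0,0],[0,0,0],0.45]]}}

```text
t: 29.9
tool_pos: [0.4389, 0.1995, 0.1201]
eef_rot: [1.0, 0.0, 0.005, -0.001]
force: [-0.0, 0.5, -1.2]
gripper_width: 0.049
grasp_force: 32.0
```

Call:
{"api": "move_arm", "payload": {"motion": [[[0.006,0.027,0],[0,0,0],0.45],[[0.006,0.027,0],[0,0,0],0.45],[[0.006,0.027,0],[0,0,0],0.45],[[0.006,0.027,0],[0,0,0],0.45],[[0.006,0.027,0],[0,0,0],0.45],[[0.006,0.027,0],[0,0,0],0.45],[[0.006,0.027,0],[0,0,0],0.45],[[0.006,0.027,0],[0,0,0],0.45]]}}

```text
t: 30.57
tool_pos: [0.484, -0.0184, 0.1144]
eef_rot: [1.0, -0.0, -0.0, -0.0]
force: [-0.0, 0.2, -1.5]
gripper_width: 0.0493
grasp_force: 32.1
```

Call:
{"api": "move_arm", "payload": {"motion": [[[0,0,0],[0,0,0],0.45],[[0,0,0],[0,0,0],0.45],[[0,0,0],[0,0,0],0.45]]}}

```text
t: 30.82
tool_pos: [0.4838, -0.0166, 0.1144]
eef_rot: [1.0, -0.0, -0.0, -0.0]
force: [-1.0, 1.1, -0.3]
gripper_width: 0.0494
grasp_force: 32.2
```

```bash
python3 - <<'E'
from h import *
for c in ('scene','wrist'):
    snap(c,c+'11.png'); see(c,'pot1',n=7)
go(.485,-.019,.021,0)
E
```

```text
scene pot1 [([0.483, -0.015, 0.1077], 0.87), ([0.3203, 0.3531, -0.0002], 0.67), ([0.5789, -0.0184, 0.0208], 0.65), ([0.567, 0.3462, 0.0036], 0.62), ([0.4431, 0.3498, 0.0032], 0.56), ([0.2235, 0.3293, -0.0013], 0.53)]
wrist pot1 [([0.4833, -0.0153, 0.1201], 0.85), ([0.5799, -0.0236, 0.0192], 0.73)]
t 31.0 tcp [ 0.4841 -0.0163  0.1147] yaw 0.06 tilt [-0.0001  0.0001] F [-0.2 -0.2 -1.5] w 0.0492 g 32.2
shift [0.0009 0.0027 0.0937] turn 0.0002
```

Call:
{"api": "move_arm", "payload": {"motion": [[[0.002,0.0027,0.02],[0,0,0],0.45],[[0,0,0.03],[0,0,0],0.45],[[0,0,0.025],[0,0,0],0.45],[[0,0,0.012],[0,0,0],0.45],[[0,0,0.004],[0,0,0],0.45],[[0,0,0.002],[0,0,0],0.45],[[0,0,0],[0,0,0],0.45],[[0,0,0],[0,0,0],0.45]]}}

```text
t: 31.68
tool_pos: [0.4869, -0.0198, 0.0226]
eef_rot: [1.0, 0.0, 0.001, 0.0]
force: [1.2, -0.4, -1.8]
gripper_width: 0.0492
grasp_force: 32.2
```

Call:
{"api": "move_arm", "payload": {"motion": [[[0,0,0.0015],[0,0,0],0.45],[[0,0,0],[0,0,0],0.45],[[0,0,0],[0,0,0],0.45]]}}

```text
t: 31.93
tool_pos: [0.4864, -0.0198, 0.0206]
eef_rot: [1.0, -0.0, 0.0, 0.0]
force: [0.0, 0.4, -1.9]
gripper_width: 0.0492
grasp_force: 32.2
```

Call:
{"api": "move_arm", "payload": {"motion": [[[0,0,0.0012],[0,0,0],0.45],[[0,0,0],[0,0,0],0.45],[[0,0,0],[0,0,0],0.72],[[0,0,0],[0,0,0],0.72],[[0,0,0],[0,0,0],0.72],[[0,0,-0.02],[0,0,0],0.72],[[0,0,-0.035],[0,0,0],0.72],[[0,0,-0.04],[0,0,0],0.95]]}}

```text
t: 32.6
tool_pos: [0.4851, -0.0195, 0.1139]
eef_rot: [1.0, -0.0, -0.002, -0.001]
force: [0.9, -1.2, 0.1]
gripper_width: 0.072
grasp_force: 0.0
```

Call:
{"api": "move_arm", "payload": {"motion": [[[-0.006,-0.04,0],[0,0,-0.0],0.95],[[-0.006,-0.04,0],[0,0,0],0.95],[[-0.006,-0.04,0],[0,0,0],0.95],[[-0.006,-0.04,0],[0,0,0],0.95],[[-0.006,-0.04,0],[0,0,0],0.95],[[-0.006,-0.04,0],[0,0,0],0.95],[[-0.006,-0.04,0],[0,0,0],0.95],[[-0.003,-0.04,0],[0,0,0],0.95]]}}

```text
t: 33.27
tool_pos: [0.4403, 0.3023, 0.114]
eef_rot: [1.0, 0.0, -0.0, 0.0]
force: [0.4, -0.1, 0.5]
gripper_width: 0.0812
grasp_force: 0.0
```

Call:
{"api": "move_arm", "payload": {"motion": [[[0,0,0],[0,0,-0.0193],0.95],[[0,0,0],[0,0,-0.0193],0.95],[[0,0,0],[0,0,-0.0193],0.95],[[0,0,0],[0,0,-0.0193],0.95],[[0,0,0],[0,0,-0.0193],0.95],[[0,0,0],[0,0,-0.0193],0.95],[[0,0,0],[0,0,-0.0193],0.95],[[0,0,0],[0,0,-0.0193],0.95]]}}

```text
t: 33.93
tool_pos: [0.4413, 0.3002, 0.1139]
eef_rot: [0.883, 0.469, -0.0, -0.0]
force: [0.7, -0.8, -0.4]
gripper_width: 0.0811
grasp_force: 0.0
```

Call:
{"api": "move_arm", "payload": {"motion": [[[0,0,0],[0,0,-0.0193],0.95],[[0,0,0],[0,0,-0.0193],0.95],[[0,0,0],[0,0,-0.0193],0.95],[[0,0,0],[0,0,-0.0193],0.95],[[0,0,0],[0,0,-0.0184],0.95],[[0,0,0],[0,0,0],0.95],[[0,0,0],[0,0,0],0.95]]}}

```text
t: 34.52
tool_pos: [0.4413, 0.3002, 0.1139]
eef_rot: [0.708, 0.706, -0.0, -0.0]
force: [-0.2, 0.4, 0.8]
gripper_width: 0.0809
grasp_force: 0.0
```

```bash
python3 - <<'E'
from h import *
for c in ('scene','top','wrist'):
    snap(c,c+'12.png'); see(c,'pot1',n=7)
go(.441,.350,.0045,90)
E
```

```text
scene pot1 [([0.4407, 0.344, 0.0022], 0.81), ([0.5764, -0.0217, 0.0205], 0.76), ([0.4867, -0.0199, 0.0166], 0.71), ([0.5684, 0.3492, 0.0052], 0.7), ([0.3157, 0.3524, -0.0002], 0.6), ([0.2231, 0.3293, 0.0008], 0.48)]
top pot1 [([0.4851, -0.0231, 0.018], 0.71), ([0.5668, 0.3503, 0.0036], 0.69)]
wrist pot1 [([0.5734, 0.3468, 0.0076], 0.9), ([0.4421, 0.3522, 0.0059], 0.8), ([0.3177, 0.352, 0.0001], 0.79), ([0.2248, 0.3186, -0.0002], 0.61)]
t 34.8 tcp [0.4413 0.3002 0.114 ] yaw 89.92 tilt [-0. -0.] F [-0.4  0.4  0.2] w 0.0808 g 0.0
shift [ 0.0498 -0.0003  0.1095] turn -0.0002
```

Call:
{"api": "move_arm", "payload": {"motion": [[[0.025,0,0],[0,0,0],0.95],[[0.025,0,0],[0,0,0],0.95],[[0,0,0.03],[0,0,0],0.95],[[0,0,0.035],[0,0,0],0.95],[[0,0,0.028],[0,0,0],0.95],[[0,0,0.016],[0,0,0],0.95],[[0,0,0],[0,0,0],0.95],[[0,0,0],[0,0,0],0.95]]}}

```text
t: 35.48
tool_pos: [0.4413, 0.3502, 0.005]
eef_rot: [0.707, 0.707, -0.0, -0.0]
force: [0.3, 0.3, 0.5]
gripper_width: 0.0811
grasp_force: 0.0
```

Call:
{"api": "move_arm", "payload": {"motion": [[[0,0,0],[0,0,0],0.45],[[0,0,0],[0,0,0],0.45],[[0,0,0],[0,0,0],0.45],[[0,0,0],[0,0,0],0.45],[[0,0,0],[0,0,0],0.45],[[0,0,0],[0,0,0],0.45]]}}

```text
t: 35.98
tool_pos: [0.442, 0.3506, 0.0065]
eef_rot: [0.707, 0.707, 0.001, 0.0]
force: [-1.5, 0.1, 6.3]
gripper_width: 0.0494
grasp_force: 30.7
```

Call:
{"api": "move_arm", "payload": {"motion": [[[0,0,-0.015],[0,0,0],0.45],[[0,0,-0.035],[0,0,0],0.45],[[0,0,-0.035],[0,0,0],0.45],[[0,0,-0.025],[0,0,0],0.45],[[0,0,0],[0,0,0],0.45]]}}

```text
t: 36.4
tool_pos: [0.4436, 0.3515, 0.121]
eef_rot: [0.707, 0.707, 0.005, 0.002]
force: [1.4, -0.7, -0.4]
gripper_width: 0.0493
grasp_force: 31.7
```

Call:
{"api": "move_arm", "payload": {"motion": [[[-0.034,0.0075,0],[0,0,0],0.45],[[-0.034,0.0075,0],[0,0,0],0.45],[[-0.034,0.0075,0],[0,0,0],0.45],[[-0.034,0.0075,0],[0,0,0],0.45],[[-0.034,0.0075,0],[0,0,0],0.45],[[-0.034,0.0075,0],[0,0,0],0.45],[[-0.034,0.0075,0],[0,0,0],0.45],[[-0.034,0.0075,0],[0,0,0],0.45]]}}

```text
t: 37.07
tool_pos: [0.5011, 0.0766, 0.1149]
eef_rot: [0.707, 0.707, 0.0, 0.0]
force: [1.5, 0.3, -0.7]
gripper_width: 0.0491
grasp_force: 31.7
```

Call:
{"api": "move_arm", "payload": {"motion": [[[-0.034,0.0075,0],[0,0,0],0.45],[[-0.034,0.0075,0],[0,0,0],0.45],[[-0.034,0.0075,0],[0,0,0],0.45],[[-0.034,0.0075,0],[0,0,0],0.45],[[0,0,0],[0,0,0],0.45],[[0,0,0],[0,0,0],0.45],[[0,0,0],[0,0,0],0.45]]}}

```text
t: 37.65
tool_pos: [0.5309, -0.0573, 0.1147]
eef_rot: [0.707, 0.707, -0.0, -0.0]
force: [0.1, -0.3, -1.0]
gripper_width: 0.049
grasp_force: 31.7
```

```bash
python3 - <<'E'
from h import *
for c in ('scene','wrist','top'):
    snap(c,c+'13.png'); see(c,'pot1',n=7)
go(.531,-.064,.021,90)
E
```

```text
scene pot1 [([0.222, 0.3297, 0.0011], 0.73), ([0.4856, -0.0209, 0.0155], 0.63), ([0.5307, -0.0583, 0.113], 0.54), ([0.5706, 0.3495, 0.0043], 0.51), ([0.3194, 0.3553, -0.0006], 0.48)]
wrist pot1 [([0.4851, -0.0176, 0.0226], 0.74), ([0.5792, -0.0218, 0.0197], 0.59), ([0.5327, -0.0558, 0.116], 0.58)]
top pot1 [([0.3205, 0.3528, -0.0019], 0.78), ([0.5693, 0.3477, 0.0033], 0.77), ([0.5111, -0.389, 0.0046], 0.32)]
t 38.0 tcp [ 0.5312 -0.0571  0.1151] yaw 90.06 tilt [ 0.0001 -0.    ] F [ 0.6 -0.7 -1.2] w 0.0489 g 31.7
shift [-0.0069 -0.0002  0.0941] turn 0.0002
```

Call:
{"api": "move_arm", "payload": {"motion": [[[-0.008,0.001,0],[0,0,0],0.45],[[0,0,0.02],[0,0,0],0.45],[[0,0,0.03],[0,0,0],0.45],[[0,0,0.025],[0,0,0],0.45],[[0,0,0.012],[0,0,0],0.45],[[0,0,0.006],[0,0,0],0.45],[[0,0,0],[0,0,0],0.45],[[0,0,0],[0,0,0],0.45]]}}

```text
t: 38.62
tool_pos: [0.5327, -0.0661, 0.0225]
eef_rot: [0.707, 0.707, 0.0, 0.0]
force: [0.8, 0.3, -1.1]
gripper_width: 0.0494
grasp_force: 32.1
```

Call:
{"api": "move_arm", "payload": {"motion": [[[0,0,0.0015],[0,0,0],0.45],[[0,0,0],[0,0,0],0.45],[[0,0,0],[0,0,0],0.45]]}}

```text
t: 38.87
tool_pos: [0.5325, -0.0659, 0.0208]
eef_rot: [0.707, 0.707, 0.0, 0.0]
force: [0.3, -1.0, -1.0]
gripper_width: 0.0491
grasp_force: 32.1
```

Call:
{"api": "move_arm", "payload": {"motion": [[[0,0,0.0012],[0,0,0],0.45],[[0,0,0],[0,0,0],0.45],[[0,0,0],[0,0,0],0.7],[[0,0,0],[0,0,0],0.7],[[0,0,0],[0,0,0],0.7],[[0,0,-0.02],[0,0,0],0.7],[[0,0,-0.035],[0,0,0],0.7],[[0,0,-0.04],[0,0,0],0.7]]}}

```text
t: 39.53
tool_pos: [0.5311, -0.0654, 0.1141]
eef_rot: [0.707, 0.707, -0.001, -0.002]
force: [0.9, -0.3, 0.1]
gripper_width: 0.0597
grasp_force: 0.0
```

Call:
{"api": "move_arm", "payload": {"motion": [[[0.0345,0.003,0],[0,0,0],0.95],[[0.0345,0.003,0],[0,0,0],0.95],[[0.0345,0.003,0],[0,0,0],0.95],[[0.0345,0.003,0],[0,0,0],0.95],[[0.0345,0.003,0],[0,0,0],0.95],[[0.0345,0.003,0],[0,0,0],0.95],[[0.0345,0.003,0],[0,0,0],0.95],[[0.0345,0.003,0],[0,0,0],0.95]]}}

```text
t: 40.2
tool_pos: [0.5561, 0.212, 0.1142]
eef_rot: [0.707, 0.707, -0.0, 0.0]
force: [-0.1, -1.0, -0.8]
gripper_width: 0.0811
grasp_force: 0.0
```

Call:
{"api": "move_arm", "payload": {"motion": [[[0.0345,0.003,0],[0,0,0],0.95],[[0.0345,0.003,0],[0,0,0],0.95],[[0.0345,0.003,0],[0,0,0],0.95],[[0,0,0],[0,0,0],0.95],[[0,0,0],[0,0,0],0.95]]}}

```text
t: 40.62
tool_pos: [0.5648, 0.3151, 0.1136]
eef_rot: [0.706, 0.708, -0.0, -0.0]
force: [-0.6, 0.3, 0.7]
gripper_width: 0.0812
grasp_force: 0.0
```

```bash
python3 - <<'E'
from h import *
for c in ('scene','top','wrist'):
    snap(c,c+'14.png'); see(c,'pot1',n=7)
go(.571,.348,.0045,90)
E
```

```text
scene pot1 [([0.5715, 0.35, 0.0042], 0.85), ([0.3178, 0.3533, -0.0011], 0.76), ([0.2226, 0.3265, 0.0013], 0.65), ([0.578, -0.0172, 0.0194], 0.63), ([0.5322, -0.0648, 0.0175], 0.56)]
top pot1 [([0.4834, -0.0213, 0.0228], 0.83), ([0.5102, -0.3877, 0.0], 0.73), ([0.5758, -0.0163, 0.0205], 0.72), ([0.531, -0.0684, 0.0253], 0.56)]
wrist pot1 [([0.573, 0.346, 0.0053], 0.87), ([0.3216, 0.3551, 0.0012], 0.6)]
t 40.9 tcp [0.5655 0.3127 0.1145] yaw 89.91 tilt [ 0.0001 -0.    ] F [ 0.1 -0.2 -0.2] w 0.0813 g 0.0
shift [0.0353 0.0054 0.11  ] turn -0.0002
```

Call:
{"api": "move_arm", "payload": {"motion": [[[0.0353,0.006,0],[0,0,0],0.95],[[0,0,0],[0,0,0],0.95],[[0,0,0.03],[0,0,0],0.95],[[0,0,0.035],[0,0,0],0.95],[[0,0,0.028],[0,0,0],0.95],[[0,0,0.016],[0,0,0],0.95],[[0,0,0],[0,0,0],0.95],[[0,0,0],[0,0,0],0.95]]}}

```text
t: 41.58
tool_pos: [0.5715, 0.3485, 0.0054]
eef_rot: [0.707, 0.707, -0.0, -0.0]
force: [0.7, 0.6, 0.7]
gripper_width: 0.081
grasp_force: 0.0
```

Call:
{"api": "move_arm", "payload": {"motion": [[[0,0,0],[0,0,0],0.45],[[0,0,0],[0,0,0],0.45],[[0,0,0],[0,0,0],0.45],[[0,0,0],[0,0,0],0.45],[[0,0,0],[0,0,0],0.45],[[0,0,0],[0,0,0],0.45]]}}

```text
t: 42.08
tool_pos: [0.5721, 0.3493, 0.0072]
eef_rot: [0.707, 0.707, 0.001, 0.001]
force: [-0.7, -0.7, 7.0]
gripper_width: 0.0492
grasp_force: 30.9
```

Call:
{"api": "move_arm", "payload": {"motion": [[[0,0,-0.015],[0,0,0],0.45],[[0,0,-0.035],[0,0,0],0.45],[[0,0,-0.035],[0,0,0],0.45],[[0,0,-0.025],[0,0,0],0.45],[[0,0,0],[0,0,0],0.45]]}}

```text
t: 42.5
tool_pos: [0.5737, 0.35, 0.1223]
eef_rot: [0.707, 0.707, 0.005, 0.002]
force: [1.3, 0.0, -0.9]
gripper_width: 0.0492
grasp_force: 31.6
```

Call:
{"api": "move_arm", "payload": {"motion": [[[-0.032,-0.004,0],[0,0,0],0.45],[[-0.032,-0.004,0],[0,0,0],0.45],[[-0.032,-0.004,0],[0,0,0],0.45],[[-0.032,-0.004,0],[0,0,0],0.45],[[-0.032,-0.004,0],[0,0,0],0.45],[[-0.032,-0.004,0],[0,0,0],0.45],[[-0.032,-0.004,0],[0,0,0],0.45],[[-0.032,-0.004,0],[0,0,0],0.45]]}}

```text
t: 43.17
tool_pos: [0.5386, 0.0916, 0.1152]
eef_rot: [0.707, 0.707, -0.0, -0.0]
force: [0.8, 0.5, -0.8]
gripper_width: 0.049
grasp_force: 31.7
```

Call:
{"api": "move_arm", "payload": {"motion": [[[-0.032,-0.004,0],[0,0,0],0.45],[[-0.032,-0.004,0],[0,0,0],0.45],[[0,0,0],[0,0,0],0.45],[[0,0,0],[0,0,0],0.45],[[0,0,0],[0,0,0],0.45]]}}

```text
t: 43.58
tool_pos: [0.5312, 0.0295, 0.1152]
eef_rot: [0.707, 0.707, 0.0, -0.0]
force: [-0.1, 0.5, -1.1]
gripper_width: 0.0493
grasp_force: 31.7
```

```bash
python3 - <<'E'
from h import *
for c in ('scene','wrist','top'):
    snap(c,c+'15.png'); see(c,'pot1',n=7)
go(.532,.027,.0215,90)
E
```

```text
scene pot1 [([0.5777, -0.0179, 0.0228], 0.76), ([0.2252, 0.3293, -0.0006], 0.63), ([0.5339, 0.0312, 0.1124], 0.6), ([0.5303, -0.0657, 0.0164], 0.53), ([0.5162, 0.03, 0.0144], 0.52)]
wrist pot1 [([0.5793, -0.0227, 0.0176], 0.97), ([0.5316, 0.0251, 0.1161], 0.87), ([0.5119, 0.0283, 0.0239], 0.68)]
top pot1 [([0.3176, 0.3547, -0.0012], 0.75), ([0.2255, 0.3248, 0.0032], 0.63), ([0.5134, 0.0304, 0.017], 0.6)]
t 43.9 tcp [0.5313 0.0297 0.1152] yaw 90.06 tilt [-0.0001  0.    ] F [ 0.3  0.  -1. ] w 0.0492 g 31.7
shift [-0.0027  0.0008  0.0937] turn 0.0002
```

View pics/wrist15.png

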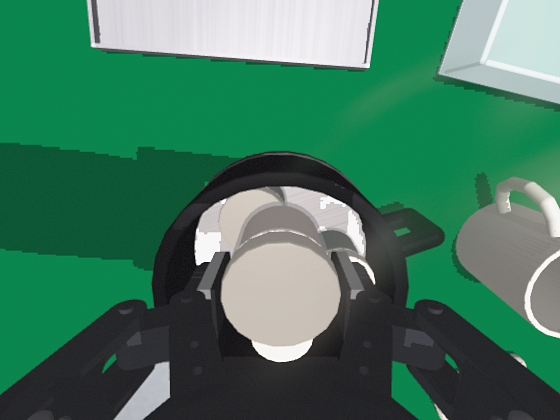

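The picture shows the held pot's cap at (280,290). One placed pot has been knocked: the one from the -x slot now stands upright around (0.514, 0.030). I'll put this last pot in the gap left, at (0.484, -0.027) with yaw 10°, gripping tangentially.

Call:
{"api": "move_arm", "payload": {"motion": [[[-0.029,-0.024,0],[0,0,0.0185],0.45],[[0,0,0],[0,0,0.0185],0.45],[[0,0,0],[0,0,0.0185],0.45],[[0,0,0],[0,0,0.0185],0.45],[[0,0,0],[0,0,0.0185],0.45],[[0,0,0],[0,0,0.0185],0.45],[[0,0,0],[0,0,0.0185],0.45],[[0,0,0],[0,0,0.0185],0.45]]}}

```text
t: 44.55
tool_pos: [0.5073, 0.0004, 0.1153]
eef_rot: [0.95, 0.312, -0.0, -0.0]
force: [0.4, -0.4, -0.5]
gripper_width: 0.0493
grasp_force: 31.8
```

Call:
{"api": "move_arm", "payload": {"motion": [[[0,0,0],[0,0,0.0185],0.45],[[0,0,0],[0,0,0.0185],0.45],[[0,0,0],[0,0,0.0185],0.45],[[0,0,0],[0,0,0.0185],0.45],[[0,0,0],[0,0,0],0.45],[[0,0,0],[0,0,0],0.45]]}}

```text
t: 45.05
tool_pos: [0.5073, 0.0003, 0.1153]
eef_rot: [0.996, 0.09, -0.0, -0.0]
force: [0.6, -0.1, -0.8]
gripper_width: 0.0492
grasp_force: 31.8
```

```bash
python3 - <<'E'
from h import *
for c in ('scene','wrist','top'):
    snap(c,c+'16.png'); see(c,'pot1',n=7)
go(.4837,-.0273,.0215,10)
E
```

```text
scene pot1 [([0.2215, 0.3264, -0.0007], 0.72), ([0.5328, -0.0661, 0.0152], 0.63), ([0.5154, 0.0296, 0.0153], 0.55), ([0.579, -0.0161, 0.0221], 0.55), ([0.3214, 0.3532, -0.0008], 0.52)]
wrist pot1 [([0.5307, -0.0654, 0.022], 0.9), ([0.5116, -0.0028, 0.1146], 0.64), ([0.5788, -0.0252, 0.0206], 0.57)]
top pot1 [([0.32, 0.3547, -0.0007], 0.84), ([0.223, 0.3242, 0.0009], 0.64), ([0.5139, 0.0298, 0.0176], 0.6), ([0.5323, -0.0659, 0.023], 0.41)]
t 45.4 tcp [5.073e-01 1.000e-04 1.153e-01] yaw 10.14 tilt [0.0001 0.    ] F [ 0.2 -0.6 -0.9] w 0.0491 g 31.8
shift [-0.028   0.0228  0.0938] turn 0.0004
```

Call:
{"api": "move_arm", "payload": {"motion": [[[-0.014,0.0114,0],[0,0,0],0.45],[[-0.014,0.0114,0],[0,0,0],0.45],[[0,0,0],[0,0,0],0.45],[[0,0,0.02],[0,0,0],0.45],[[0,0,0],[0,0,0],0.45],[[0,0,0],[0,0,0],0.45]]}}

```text
t: 45.85
tool_pos: [0.4834, -0.027, 0.095]
eef_rot: [0.996, 0.088, -0.001, -0.0]
force: [-0.3, 0.0, -0.5]
gripper_width: 0.049
grasp_force: 31.8
```

```bash
python3 - <<'E'
from h import *
snap('scene'); see('scene','pot1'); snap('wrist','wrist17.png'); see('wrist','pot1')
go(.4837,-.0273,.0215,10)
E
```

```text
scene pot1 [([0.5123, 0.0274, 0.016], 0.86), ([0.4853, -0.028, 0.0909], 0.78), ([0.2221, 0.3288, -0.001], 0.78), ([0.3194, 0.3531, 0.0], 0.69), ([0.5305, -0.0682, 0.0165], 0.62), ([0.5785, -0.0199, 0.0222], 0.6)]
wrist pot1 [([0.5776, -0.0203, 0.0185], 0.9), ([0.5123, 0.0301, 0.0209], 0.86), ([0.4902, -0.0312, 0.0961], 0.81), ([0.5315, -0.0627, 0.019], 0.72)]
t 46.0 tcp [ 0.4841 -0.0272  0.096 ] yaw 10.10 tilt [ 0.0011 -0.0003] F [ 0.4 -0.6 -1.1] w 0.0493 g 31.8
shift [-0.0005 -0.0001  0.0745] turn 0.0003
```

Call:
{"api": "move_arm", "payload": {"motion": [[[0,0,0.02],[0,0,0],0.45],[[0,0,0.02],[0,0,0],0.45],[[0,0,0.015],[0,0,0],0.45],[[0,0,0.01],[0,0,0],0.45],[[0,0,0.006],[0,0,0],0.45],[[0,0,0.002],[0,0,0],0.45],[[0,0,0],[0,0,0],0.45],[[0,0,0],[0,0,0],0.45]]}}

```text
t: 46.72
tool_pos: [0.4842, -0.0274, 0.023]
eef_rot: [0.996, 0.088, 0.001, 0.0]
force: [-0.2, -1.0, -0.5]
gripper_width: 0.0493
grasp_force: 31.8
```

Call:
{"api": "move_arm", "payload": {"motion": [[[0,0,0.0015],[0,0,0],0.45],[[0,0,0],[0,0,0],0.45],[[0,0,0],[0,0,0],0.45]]}}

```text
t: 46.97
tool_pos: [0.484, -0.0274, 0.0212]
eef_rot: [0.996, 0.088, 0.0, 0.0]
force: [0.4, 0.2, 0.7]
gripper_width: 0.0492
grasp_force: 31.9
```

Call:
{"api": "move_arm", "payload": {"motion": [[[0,0,0.0005],[0,0,0],0.45],[[0,0,0],[0,0,0],0.66],[[0,0,0],[0,0,0],0.66],[[0,0,0],[0,0,0],0.66],[[0,0,-0.02],[0,0,0],0.66],[[0,0,-0.035],[0,0,0],0.66],[[0,0,-0.04],[0,0,0],0.66],[[0,0,-0.04],[0,0,0.0139],0.66]]}}

```text
t: 47.63
tool_pos: [0.4831, -0.0272, 0.1568]
eef_rot: [0.999, 0.044, -0.001, -0.0]
force: [1.0, 0.1, -0.2]
gripper_width: 0.056
grasp_force: 0.0
```

Call:
{"api": "move_arm", "payload": {"motion": [[[-0.02,0,0],[0,0,0.0139],0.75],[[0,0,0],[0,0,0],0.75],[[0,0,0],[0,0,0],0.75]]}}

```text
t: 47.88
tool_pos: [0.4635, -0.0291, 0.1554]
eef_rot: [1.0, 0.001, 0.0, 0.0]
force: [0.2, -0.6, 1.1]
gripper_width: 0.0641
grasp_force: 0.0
```

```bash
python3 - <<'E'
from h import *
for c in ('scene','top','wrist'):
    snap(c,c+'18.png'); see(c,'pot1','chamber','lid_knob','lid')
go(.41,-.235,.15,0)
E
```

```text
scene pot1 [([0.3187, 0.3526, -0.0005], 0.79), ([0.225, 0.3273, 0.0009], 0.79), ([0.5328, -0.0693, 0.0172], 0.74), ([0.5121, 0.0289, 0.0157], 0.72), ([0.4869, -0.0284, 0.0175], 0.67)]
scene chamber [([0.5336, -0.0171, -0.0015], 0.74), ([0.5096, -0.391, 0.0019], 0.49)]
scene lid_knob [([0.4143, -0.2329, 0.0413], 0.91)]
scene lid [([0.5313, -0.0691, 0.0188], 0.73), ([0.4101, -0.2372, -0.0044], 0.58)]
top pot1 [([0.2221, 0.3234, 0.0028], 0.94), ([0.3202, 0.3521, -0.0007], 0.73), ([0.5798, -0.015, 0.0218], 0.63)]
top chamber [([0.4151, -0.2333, -0.0003], 0.31)]
top lid_knob [([0.4149, -0.2353, 0.0441], 0.97)]
top lid [([0.4114, -0.2332, -0.0012], 0.56)]
wrist pot1 [([0.4902, -0.0323, 0.0219], 0.97), ([0.5307, -0.0635, 0.0212], 0.63), ([0.2264, 0.3185, -0.0007], 0.6), ([0.5789, -0.0224, 0.0207], 0.55)]
wrist chamber [([0.5337, -0.0176, -0.0021], 0.9), ([0.5141, 0.0317, 0.0203], 0.36)]
wrist lid_knob []
wrist lid [([0.4143, -0.238, -0.0005], 0.74)]
t 48.6 tcp [ 0.4638 -0.0291  0.1553] yaw 0.07 tilt [0.0001 0.    ] F [ 0.1 -0.5  0.9] w 0.0642 g 0.0
shift [-0.054   0.2059  0.0053] turn 0.0002
```

View pics/wrist18.png

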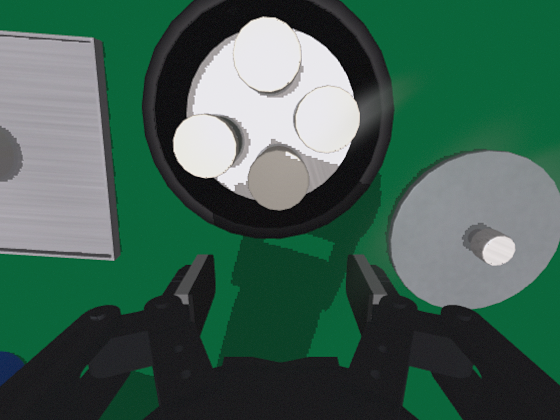

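Four white caps stand upright in the chamber at (267,53), (327,118), (207,146) and (278,180). Next I fetch the lid by its knob at about (0.413, -0.2345).

Call:
{"api": "move_arm", "payload": {"motion": [[[-0.01,0.04,0],[0,0,0],0.75],[[-0.01,0.04,0],[0,0,0],0.75],[[-0.01,0.04,0],[0,0,0],0.75],[[-0.01,0.04,0],[0,0,0],0.75],[[-0.0105,0.04,0],[0,0,0],0.75],[[0,0.0055,0],[0,0,0],0.75],[[0,0,0],[0,0,0],0.75],[[0,0,0],[0,0,0],0.75]]}}

```text
t: 49.3
tool_pos: [0.4134, -0.2343, 0.1551]
eef_rot: [1.0, 0.0, -0.0, -0.0]
force: [-0.1, -0.6, -0.3]
gripper_width: 0.0638
grasp_force: 0.0
```

Call:
{"api": "move_arm", "payload": {"motion": [[[0,0,0.03],[0,0,0],0.75],[[0,0,0.035],[0,0,0],0.75],[[0,0,0.03],[0,0,0],0.75],[[0,0,0],[0,0,0],0.75],[[0,0,0],[0,0,0],0.75]]}}

```text
t: 49.72
tool_pos: [0.4136, -0.2332, 0.0603]
eef_rot: [1.0, 0.001, -0.001, -0.001]
force: [0.7, 0.2, 0.0]
gripper_width: 0.0641
grasp_force: 0.0
```

```bash
python3 - <<'E'
from h import *
snap('scene'); see('scene','lid_knob'); snap('wrist','wrist19.png'); see('wrist','lid_knob','lid')
go(.413,-.2345,0,0)
E
```

```text
scene lid_knob [([0.4145, -0.2345, 0.0398], 0.66)]
wrist lid_knob [([0.4154, -0.2341, 0.0448], 0.98)]
wrist lid [([0.4139, -0.2348, 0.0007], 0.81)]
t 50.0 tcp [ 0.4143 -0.235   0.0619] yaw 0.09 tilt [ 0.0022 -0.002 ] F [ 0.5  0.2 -0.4] w 0.0641 g 0.0
shift [-0.0014 -0.0006  0.0619] turn 0.0002
```

Call:
{"api": "move_arm", "payload": {"motion": [[[0,0,0.025],[0,0,0],0.75],[[0,0,0.02],[0,0,0],0.75],[[0,0,0.01],[0,0,0],0.75],[[0,0,0.005],[0,0,0],0.75],[[0,0,0],[0,0,0],0.75],[[0,0,0],[0,0,0],0.75]]}}

```text
t: 50.47
tool_pos: [0.4139, -0.2351, 0.0011]
eef_rot: [1.0, 0.001, 0.0, 0.0]
force: [-0.8, -0.0, 0.2]
gripper_width: 0.0637
grasp_force: 0.0
```

Call:
{"api": "move_arm", "payload": {"motion": [[[0,0,0],[0,0,0],0],[[0,0,0],[0,0,0],0],[[0,0,0],[0,0,0],0],[[0,0,0],[0,0,0],0],[[0,0,0],[0,0,0],0],[[0,0,0],[0,0,0],0],[[0,0,0],[0,0,0],0]], "grip_force": 60}}

```text
t: 51.05
tool_pos: [0.4138, -0.235, 0.0012]
eef_rot: [1.0, 0.001, 0.0, 0.0]
force: [-1.3, 2.3, 7.1]
gripper_width: 0.0304
grasp_force: 58.7
```

```bash
python3 - <<'E'
from h import *
st()
E
```

```text
t 51.0 tcp [ 0.4138 -0.235   0.0012] yaw 0.07 tilt [ 0.001  -0.0009] F [-1.3  2.3  7.1] w 0.0304 g 58.7
```

```bash
python3 - <<'E'
from h import *
from scipy.optimize import minimize
def fit(c,im):
    g=cv2.GaussianBlur(im,(5,5),0).astype(np.float32)
    th=np.linspace(0,2*np.pi,240,endpoint=False)
    th=th[np.abs((th+np.pi)%(2*np.pi)-np.pi)>.35]
    def samp(x,y,r):
        P=np.array([proj(c,[x+r*np.cos(t),y+r*np.sin(t),.095]) for t in th],np.float32)
        ok=(P[:,0]>2)&(P[:,0]<557)&(P[:,1]>2)&(P[:,1]<417)
        v=cv2.remap(g,P[:,0].reshape(-1,1),P[:,1].reshape(-1,1),cv2.INTER_LINEAR)[:,0].max(-1) ; return v,ok
    best=[]
    for x in np.arange(.522,.542,.002):
        for y in np.arange(-.028,-.008,.002):
            a,o=samp(x,y,.087); b,o2=samp(x,y,.094); k=o&o2
            best.append((np.clip(b-a,0,40)[k].mean(),round(x,3),round(y,3),k.sum()))
    print(sorted(best)[-5:])
c=capture('top'); fit(c,c['pixels'])
c=capture('scene'); fit(c,c['pixels'])
c=capture('wrist'); s=monitor.get_state(); R,t=Rt(c); Rm=Ro.from_quat(s['eef_rot']).as_matrix(); p=np.array(s['tool_pos'])
Rc=R@Rm; tc=t+R@p      # tool->cam
for f,q,yaw in [('wrist18',[.4638,-.0291,.1553],.07),('wrist6',[.4697,-.0173,.1842],.19)]:
    R2=Ro.from_euler('z',yaw,degrees=True).as_matrix()@np.diag([1,-1,-1]); Rn=Rc@R2.T
    c2=dict(c); c2['rvec']=cv2.Rodrigues(Rn)[0]; c2['tvec']=tc-Rn@np.array(q)
    fit(c2,cv2.imread(f'pics/{f}.png'))
E
```

```text
[(np.float32(24.874128), np.float64(0.528), np.float64(-0.018), np.int64(213)), (np.float32(25.173517), np.float64(0.528), np.float64(-0.02), np.int64(213)), (np.float32(25.491257), np.float64(0.526), np.float64(-0.018), np.int64(213)), (np.float32(25.559818), np.float64(0.524), np.float64(-0.02), np.int64(213)), (np.float32(26.18541), np.float64(0.526), np.float64(-0.02), np.int64(213))]
[(np.float32(29.088322), np.float64(0.536), np.float64(-0.018), np.int64(213)), (np.float32(29.15564), np.float64(0.536), np.float64(-0.02), np.int64(213)), (np.float32(29.168253), np.float64(0.536), np.float64(-0.022), np.int64(213)), (np.float32(29.224844), np.float64(0.538), np.float64(-0.02), np.int64(213)), (np.float32(29.308558), np.float64(0.538), np.float64(-0.022), np.int64(213))]
[(np.float32(37.083435), np.float64(0.534), np.float64(-0.02), np.int64(187)), (np.float32(39.094887), np.float64(0.532), np.float64(-0.018), np.int64(189)), (np.float32(39.413284), np.float64(0.53), np.float64(-0.018), np.int64(191)), (np.float32(39.558517), np.float64(0.532), np.float64(-0.02), np.int64(189)), (np.float32(39.642418), np.float64(0.53), np.float64(-0.02), np.int64(191))]
[(np.float32(34.937977), np.float64(0.534), np.float64(-0.016), np.int64(209)), (np.float32(38.41082), np.float64(0.53), np.float64(-0.018), np.int64(213)), (np.float32(38.88574), np.float64(0.532), np.float64(-0.018), np.int64(213)), (np.float32(39.217453), np.float64(0.532), np.float64(-0.016), np.int64(213)), (np.float32(39.245796), np.float64(0.53), np.float64(-0.016), np.int64(213))]
```

Call:
{"api": "move_arm", "payload": {"motion": [[[0,0,-0.01],[0,0,0],0],[[0,0,-0.03],[0,0,0],0],[[0,0,-0.035],[0,0,0],0],[[0,0,-0.035],[0,0,0],0],[[0,0,-0.035],[0,0,0],0],[[0,0,-0.02],[0,0,0],0],[[0,0,0],[0,0,0],0]]}}

```text
t: 51.78
tool_pos: [0.4147, -0.2357, 0.1698]
eef_rot: [1.0, 0.001, 0.003, 0.003]
force: [1.1, -1.4, -4.8]
gripper_width: 0.0302
grasp_force: 61.2
```

The chamber centre comes out at (0.531, -0.0185). I carry the lid there.

Call:
{"api": "move_arm", "payload": {"motion": [[[0.0146,-0.0271,0],[0,0,0],0],[[0.0146,-0.0271,0],[0,0,0],0],[[0.0146,-0.0271,0],[0,0,0],0],[[0.0146,-0.0271,0],[0,0,0],0],[[0.0146,-0.0271,0],[0,0,0],0],[[0.0146,-0.0271,0],[0,0,0],0],[[0.0146,-0.0271,0],[0,0,0],0],[[0.0146,-0.0271,0],[0,0,0],0]]}}

```text
t: 52.45
tool_pos: [0.5296, -0.016, 0.1636]
eef_rot: [1.0, 0.001, -0.002, -0.0]
force: [0.5, -1.4, -5.0]
gripper_width: 0.0304
grasp_force: 61.2
```

Call:
{"api": "move_arm", "payload": {"motion": [[[0,0,0],[0,0,0],0],[[0,0,0.02],[0,0,0],0],[[0,0,0.02],[0,0,0],0],[[0,0,0],[0,0,0],0],[[0,0,0],[0,0,0],0]]}}

```text
t: 52.87
tool_pos: [0.5289, -0.0176, 0.124]
eef_rot: [1.0, 0.0, -0.002, -0.0]
force: [0.3, 1.0, -4.2]
gripper_width: 0.0301
grasp_force: 61.4
```

```bash
python3 - <<'E'
from h import *
for c in ('scene','top','wrist'):
    snap(c,c+'20.png'); see(c,'lid','lid_knob','pot1',n=5)
go(.5305,-.0185,.0862,0)
E
```

```text
scene lid [([0.526, -0.0148, 0.1213], 0.7)]
scene lid_knob [([0.527, -0.0157, 0.1664], 0.56)]
scene pot1 [([0.221, 0.3286, 0.0004], 0.67), ([0.3187, 0.3544, -0.001], 0.52), ([0.5327, -0.068, 0.0201], 0.42), ([0.5763, -0.0209, 0.0218], 0.41)]
top lid [([0.5317, -0.0189, 0.1274], 0.64)]
top lid_knob [([0.5305, -0.0172, 0.1689], 0.67)]
top pot1 [([0.3205, 0.3519, -0.0003], 0.91), ([0.5021, 0.2701, 0.0032], 0.7), ([0.2234, 0.3228, 0.0019], 0.64)]
wrist lid [([0.5338, -0.0188, 0.1262], 0.8)]
wrist lid_knob [([0.5325, -0.0194, 0.1695], 0.66)]
wrist pot1 []
t 53.5 tcp [ 0.5301 -0.0177  0.1254] yaw 0.06 tilt [ 0.0001 -0.    ] F [-0.1 -0.6 -5.3] w 0.0302 g 61.4
shift [0.0004 0.0008 0.0392] turn 0.0002
```

Call:
{"api": "move_arm", "payload": {"motion": [[[0,0.0008,0.012],[0,0,0],0],[[0,0,0.01],[0,0,0],0],[[0,0,0.006],[0,0,0],0],[[0,0,0.003],[0,0,0],0],[[0,0,0],[0,0,0],0],[[0,0,0],[0,0,0],0]]}}

```text
t: 53.97
tool_pos: [0.5302, -0.0185, 0.0944]
eef_rot: [1.0, 0.001, 0.0, 0.0]
force: [0.6, 0.4, -4.1]
gripper_width: 0.0301
grasp_force: 61.7
```

Call:
{"api": "move_arm", "payload": {"motion": [[[0,0,0.002],[0,0,0],0],[[0,0,0.002],[0,0,0],0],[[0,0,0],[0,0,0],0],[[0,0,0],[0,0,0],0]]}}

```text
t: 54.3
tool_pos: [0.53, -0.0185, 0.0903]
eef_rot: [1.0, 0.001, -0.0, -0.0]
force: [0.1, 0.4, -4.2]
gripper_width: 0.0301
grasp_force: 61.7
```

Call:
{"api": "move_arm", "payload": {"motion": [[[0,0,0.0015],[0,0,0],0],[[0,0,0.0015],[0,0,0],0],[[0,0,0],[0,0,0],0],[[0,0,0],[0,0,0],0]]}}

```text
t: 54.63
tool_pos: [0.53, -0.0185, 0.0872]
eef_rot: [1.0, 0.001, -0.0, -0.0]
force: [0.0, -0.6, -5.2]
gripper_width: 0.03
grasp_force: 61.7
```

Call:
{"api": "move_arm", "payload": {"motion": [[[0,0,0.001],[0,0,0],0],[[0,0,0.0005],[0,0,0],0],[[0,0,0],[0,0,0],0],[[0,0,0],[0,0,0],0]]}}

```text
t: 54.97
tool_pos: [0.5302, -0.0186, 0.0863]
eef_rot: [1.0, 0.001, 0.0, 0.0]
force: [-2.3, 0.5, 1.8]
gripper_width: 0.0306
grasp_force: 62.4
```

The lid seats at the expected height (TCP z 0.0863). I release it and go back to the fader.

Call:
{"api": "move_arm", "payload": {"motion": [[[0,0,0],[0,0,0],0.75],[[0,0,0],[0,0,0],0.75],[[0,0,0],[0,0,0],0.75],[[0,0,0],[0,0,0],0.75],[[0,0,-0.02],[0,0,0],0.75],[[0,0,-0.03],[0,0,0],0.75],[[0,0,-0.03],[0,0,0],0.75]]}}

```text
t: 55.55
tool_pos: [0.5296, -0.0184, 0.1664]
eef_rot: [1.0, 0.001, -0.001, -0.0]
force: [1.3, -0.5, 0.1]
gripper_width: 0.0642
grasp_force: 0.0
```

Call:
{"api": "move_arm", "payload": {"motion": [[[-0.008,0.04,0],[0,0,0],0.47],[[-0.008,0.04,0],[0,0,0],0.47],[[-0.008,0.04,0],[0,0,0],0.47],[[-0.008,0.04,0],[0,0,0],0.47],[[-0.008,0.04,0],[0,0,0],0.47],[[-0.008,0.04,0],[0,0,0],0.47],[[-0.008,0.04,0],[0,0,0],0.47],[[-0.008,0.04,0],[0,0,0],0.47]]}}

```text
t: 56.22
tool_pos: [0.4656, -0.3406, 0.1659]
eef_rot: [1.0, 0.0, 0.0, 0.0]
force: [1.3, 0.3, 1.0]
gripper_width: 0.0404
grasp_force: 0.0
```

Call:
{"api": "move_arm", "payload": {"motion": [[[-0.008,0.035,-0.01],[0,0,0.0072],0.47],[[0,0,0],[0,0,0.0071],0.47],[[0,0,0],[0,0,0],0.47],[[0,0,0],[0,0,0],0.47],[[0,0,0],[0,0,0],0.47]]}}

```text
t: 56.63
tool_pos: [0.4587, -0.3726, 0.1756]
eef_rot: [0.999, -0.043, -0.0, -0.0]
force: [0.2, -0.1, 0.5]
gripper_width: 0.04
grasp_force: 0.0
```

```bash
python3 - <<'E'
from h import *
for c in ('scene','top','wrist'):
    snap(c,c+'21.png'); see(c,'lid','lid_knob','pot1','fader_top','pointer_mark',n=5)
go(.4568,-.3843,.0237,-5.15)
E
```

```text
scene lid [([0.5275, -0.0186, 0.0824], 0.8)]
scene lid_knob [([0.5275, -0.017, 0.1266], 0.85), ([0.5247, -0.0226, 0.0783], 0.59)]
scene pot1 [([0.2228, 0.3295, -0.0016], 0.67), ([0.5291, -0.018, -0.0001], 0.67), ([0.3177, 0.3553, 0.0001], 0.54)]
scene fader_top [([0.4571, -0.3843, 0.0747], 0.6)]
scene pointer_mark []
top lid [([0.5294, -0.0193, 0.0823], 0.67), ([0.5011, 0.2731, 0.005], 0.23)]
top lid_knob [([0.5308, -0.0197, 0.1291], 0.63), ([0.5265, -0.019, 0.083], 0.18)]
top pot1 [([0.2247, 0.3249, 0.0006], 0.77), ([0.3172, 0.3542, -0.0015], 0.75)]
top fader_top []
top pointer_mark []
wrist lid []
wrist lid_knob []
wrist pot1 []
wrist fader_top [([0.4565, -0.3836, 0.0721], 0.8)]
wrist pointer_mark [([0.5285, -0.3744, 0.0448], 0.46)]
t 57.5 tcp [ 0.4584 -0.3736  0.1758] yaw -5.09 tilt [-0.  0.] F [-0.2 -1.1  0. ] w 0.0404 g 0.0
shift [-0.0007  0.0108  0.1521] turn 0.0002
```

View pics/wrist21.png

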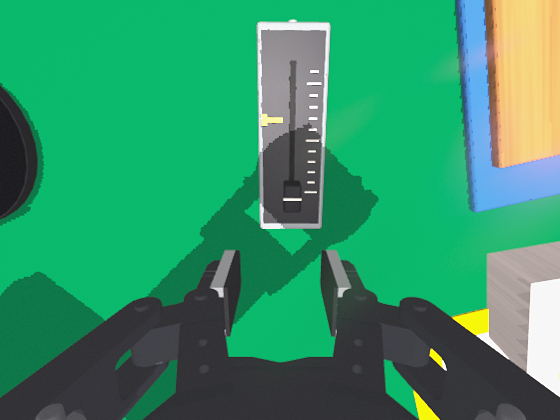

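The cap line is at about (292,199) and the pointer bar at (272,120). I measure the remaining travel at subpixel level.

```bash
cat >> h.py <<'E'
def fader(c,u):
    im=c['pixels'].astype(int); b,g,r=im[...,0],im[...,1],im[...,2]
    roi=np.zeros(b.shape,bool); roi[20:300,225:345]=1
    Y=roi&(r>140)&(g>90)&(r-b>70)&(r-g>15); v,x=np.nonzero(Y); w=(x>x.min()+ (x.max()-x.min())*.5)
    P=ray(c,x[w].mean(),v[w].mean(),.045); print('ptr px',x[w].mean(),v[w].mean(),w.sum(),P.round(4),'all',x.mean(),v.mean())
    q=proj(c,u); x0,y0=int(q[0]),int(q[1]); W=np.zeros_like(roi); W[y0-14:y0+15,x0-7:x0+8]=1
    W&=(b>170)&(g>170)&(r>170); v,x=np.nonzero(W)
    L=ray(c,x.mean(),v.mean(),.073) if len(x) else None
    if L is not None:
        a=np.radians(-5.15); d=np.array([np.cos(a),np.sin(a)]); print('line px',x.mean(),v.mean(),len(x),L.round(4),'to go',(P-L)[:2]@d)
E
python3 - <<'E'
from h import *
c=capture('wrist'); fader(c,[.4568,-.3843,.073])
E
```

```text
ptr px 277.3 118.0 10 [ 0.5271 -0.3763  0.045 ] all 272.94444444444446 120.11111111111111
line px 292.0 199.0 45 [ 0.4559 -0.3834  0.073 ] to go 0.07028628777977305
```

Call:
{"api": "move_arm", "payload": {"motion": [[[-0.0007,0.0108,0.02],[0,0,0],0.4],[[0,0,0.035],[0,0,0],0.4],[[0,0,0.035],[0,0,0],0.4],[[0,0,0.03],[0,0,0],0.4],[[0,0,0.02],[0,0,0],0.4],[[0,0,0.01],[0,0,0],0.4],[[0,0,0],[0,0,0],0.4],[[0,0,0],[0,0,0],0.4]]}}

```text
t: 58.25
tool_pos: [0.4571, -0.3847, 0.0266]
eef_rot: [0.999, -0.044, 0.0, 0.0]
force: [0.1, -0.9, 1.1]
gripper_width: 0.0344
grasp_force: 0.0
```

Call:
{"api": "move_arm", "payload": {"motion": [[[0,0,0],[0,0,0],0],[[0,0,0],[0,0,0],0],[[0,0,0],[0,0,0],0],[[0,0,0],[0,0,0],0],[[0,0,0],[0,0,0],0]], "grip_force": 20}}

```text
t: 58.67
tool_pos: [0.4576, -0.3843, 0.0277]
eef_rot: [0.999, -0.044, 0.001, 0.001]
force: [-0.0, 5.1, 6.9]
gripper_width: 0.0156
grasp_force: 24.2
```

```bash
python3 - <<'E'
from h import *
st()
E
```

```text
t 58.7 tcp [ 0.4576 -0.3843  0.0277] yaw -5.08 tilt [ 0.0019 -0.0011] F [-0.   5.1  6.9] w 0.0156 g 24.2
```

Call:
{"api": "move_arm", "payload": {"motion": [[[0.012,0,0],[0,0,0],0],[[0.014,0,0],[0,0,0],0],[[0.014,0,0],[0,0,0],0],[[0.014,0,0],[0,0,0],0],[[0.01,0,0],[0,0,0],0],[[0.005,0,0],[0,0,0],0],[[0,0,0],[0,0,0],0],[[0,0,0],[0,0,0],0]]}}

```text
t: 59.33
tool_pos: [0.5268, -0.3908, 0.0277]
eef_rot: [0.999, -0.044, 0.002, 0.001]
force: [1.7, 2.4, 4.9]
gripper_width: 0.0154
grasp_force: 24.1
```

Call:
{"api": "move_arm", "payload": {"motion": [[[0,0,0],[0,0,0],0.3],[[0,0,0],[0,0,0],0.3],[[0,0,0],[0,0,0],0.3],[[0,0,-0.02],[0,0,0],0.4],[[0,0,-0.03],[0,0,0],0.4],[[0,0,-0.02],[0,0,0],0.4],[[-0.02,0,0],[0,0,0],0.4],[[-0.02,0,0],[0,0,0],0.4]]}}

```text
t: 60.0
tool_pos: [0.4858, -0.3872, 0.097]
eef_rot: [0.999, -0.044, 0.001, 0.001]
force: [0.5, -0.3, -0.8]
gripper_width: 0.0346
grasp_force: 0.0
```

Call:
{"api": "move_arm", "payload": {"motion": [[[0,0,0],[0,0,0],0.4],[[0,0,0],[0,0,0],0.4],[[0,0,0],[0,0,0],0.4],[[0,0,0],[0,0,0],0.4]]}}

```text
t: 60.33
tool_pos: [0.4862, -0.3869, 0.0957]
eef_rot: [0.999, -0.044, 0.0, 0.0]
force: [0.0, 0.1, -0.4]
gripper_width: 0.034
grasp_force: 0.0
```

```bash
python3 - <<'E'
from h import *
st(); c=snap('wrist','w22.png'); fader(c,[.526,-.390,.073]); see('wrist','fader_top','pointer_mark')
im=c['pixels'][70:220,210:360]; cv2.imwrite('pics/w22c.png',cv2.resize(im,None,fx=4,fy=4,interpolation=cv2.INTER_CUBIC))
E
```

```text
t 60.3 tcp [ 0.4862 -0.3869  0.0957] yaw -5.07 tilt [ 0.0002 -0.0001] F [ 0.   0.1 -0.4] w 0.0340 g 0.0
ptr px 260.5 164.5 84 [ 0.5255 -0.3756  0.045 ] all 252.8804347826087 165.14673913043478
line px 280.0 170.0 45 [ 0.5253 -0.3895  0.073 ] to go -0.0010424328623094838
wrist fader_top [([0.5268, -0.3904, 0.0744], 0.75)]
wrist pointer_mark [([0.5255, -0.3755, 0.0468], 0.53)]
```

View pics/w22c.png

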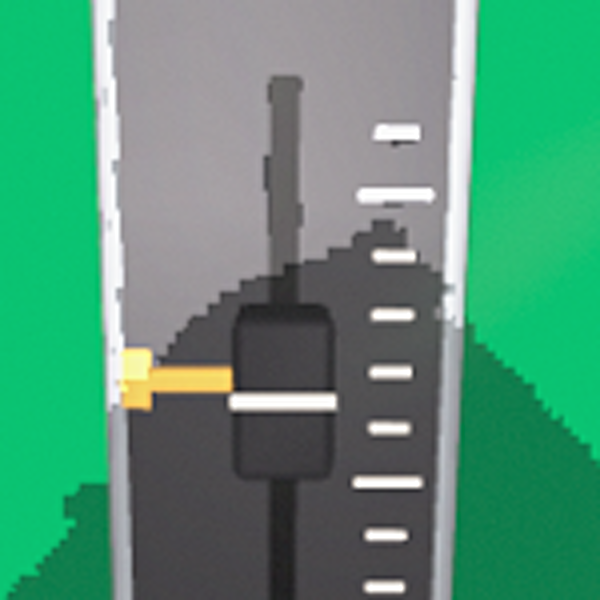

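The cap looks about 1 mm past the pointer once height parallax is removed. I check again with the camera straight above.

Call:
{"api": "move_arm", "payload": {"motion": [[[-0.033,0,0],[0,0,0],0.4],[[0,0,0],[0,0,0],0.4],[[0,0,0],[0,0,0],0.4],[[0,0,0],[0,0,0],0.4]]}}

```text
t: 60.82
tool_pos: [0.4534, -0.3843, 0.0961]
eef_rot: [0.999, -0.044, 0.0, 0.0]
force: [0.0, -0.2, 0.8]
gripper_width: 0.034
grasp_force: 0.0
```

```bash
python3 - <<'E'
from h import *
st(); c=snap('wrist','w23.png'); R,t=Rt(c); print('cam',-R.T@t)
fader(c,[.525,-.3895,.073])
# weighted centroids
im=c['pixels'].astype(float); q=proj(c,[.525,-.3895,.073]); p=proj(c,[.5255,-.376,.045]); print(q,p)
def cen(w): return (w.sum(1)*np.arange(len(w))).sum()/w.sum()
x,y=q.round().astype(int); w=im[y-8:y+9,x-6:x+7].min(2); w=np.clip(w-90,0,None); vl=y-8+cen(w)
x2,y2=p.round().astype(int); w=im[y2-8:y2+9,x2-5:x2+4]; w=np.clip(w[...,2]-w[...,0]-30,0,None); vp=y2-8+cen(w)
L=ray(c,x,vl,.073);P=ray(c,x2-1,vp,.045); a=np.radians(-5.15); print(vl,vp,L,P,'to go',(P-L)[:2]@[np.cos(a),np.sin(a)])
E
```

```text
t 60.8 tcp [ 0.4534 -0.3843  0.0961] yaw -5.09 tilt [ 0.0007 -0.0007] F [ 0.  -0.2  0.8] w 0.0340 g 0.0
cam [ 0.52662033 -0.3898289   0.266923  ]
ptr px 252.0 112.0 3 [ 0.5288 -0.371   0.045 ] all 250.25 111.0
line px 279.0 114.5 60 [ 0.5257 -0.3893  0.073 ] to go 0.0014727307606662789
[279.52190155 115.67291382] [259.79730642 116.38225497]
115.14664091598841 116.17256498590667 [ 0.52527441 -0.38981069  0.073     ] [ 0.52568501 -0.37547285  0.045     ] to go -0.0008780688817338521
```

Both views put the cap 0.9 mm too far. I'll regrip and correct by 1 mm.

Call:
{"api": "move_arm", "payload": {"motion": [[[0.037,0,0],[0,0,0],0.4],[[0.0365,0,0],[0,0,0],0.4],[[0,0,0.025],[0,0,0],0.4],[[0,0,0.025],[0,0,0],0.4],[[0,0,0.019],[0,0,0],0.4],[[0,0,0],[0,0,0],0.4],[[0,0,0],[0,0,0],0.4]]}}

```text
t: 61.45
tool_pos: [0.5264, -0.3902, 0.0265]
eef_rot: [0.999, -0.044, -0.0, -0.0]
force: [-0.2, 0.2, 0.8]
gripper_width: 0.0342
grasp_force: 0.0
```

Call:
{"api": "move_arm", "payload": {"motion": [[[0,0,0],[0,0,0],0],[[0,0,0],[0,0,0],0],[[0,0,0],[0,0,0],0],[[0,0,0],[0,0,0],0],[[-0.001,0,0],[0,0,0],0],[[0,0,0],[0,0,0],0],[[0,0,0],[0,0,0],0]]}}

```text
t: 62.03
tool_pos: [0.526, -0.3907, 0.0288]
eef_rot: [0.999, -0.044, 0.001, 0.001]
force: [1.0, 2.5, 7.0]
gripper_width: 0.0151
grasp_force: 25.3
```

Call:
{"api": "move_arm", "payload": {"motion": [[[0,0,0],[0,0,0],0.35],[[0,0,0],[0,0,0],0.35],[[0,0,0],[0,0,0],0.35],[[0,0,-0.02],[0,0,0],0.4],[[0,0,-0.03],[0,0,0],0.4],[[0,0,-0.02],[0,0,0],0.4],[[-0.035,0,0],[0,0,0],0.4],[[-0.038,0,0],[0,0,0],0.4]]}}

```text
t: 62.7
tool_pos: [0.4527, -0.3842, 0.0978]
eef_rot: [0.999, -0.043, 0.001, 0.001]
force: [-0.3, -1.7, -0.1]
gripper_width: 0.0341
grasp_force: 0.0
```

Call:
{"api": "move_arm", "payload": {"motion": [[[0,0,0],[0,0,0],0.4],[[0,0,0],[0,0,0],0.4],[[0,0,0],[0,0,0],0.4]]}}

```text
t: 62.95
tool_pos: [0.4528, -0.3845, 0.0973]
eef_rot: [0.999, -0.045, 0.0, 0.001]
force: [-0.1, 0.0, -0.1]
gripper_width: 0.0344
grasp_force: 0.0
```

```bash
python3 - <<'E'
from h import *
st(); c=snap('wrist','w24.png')
im=c['pixels'].astype(float); q=proj(c,[.5248,-.3895,.073]); p=proj(c,[.5255,-.376,.045])
def cen(w): return (w.sum(1)*np.arange(len(w))).sum()/w.sum()
x,y=q.round().astype(int); w=im[y-8:y+9,x-6:x+7].min(2); w=np.clip(w-90,0,None); vl=y-8+cen(w)
x2,y2=p.round().astype(int); w=im[y2-8:y2+9,x2-5:x2+4]; w=np.clip(w[...,2]-w[...,0]-30,0,None); vp=y2-8+cen(w)
L=ray(c,x,vl,.073);P=ray(c,x2-1,vp,.045); a=np.radians(-5.15); print(L,P,'to go',(P-L)[:2]@[np.cos(a),np.sin(a)])
for k in ('scene','top'):
    snap(k,k+'24.png'); see(k,'lid','blank','pot1','mouse','mug','food_box')
cv2.imwrite('pics/final.png',np.hstack([cv2.imread('pics/scene24.png')[100:330,130:450],cv2.imread('pics/top24.png')[60:290,80:430]]))
E
```

```text
t 63.0 tcp [ 0.4528 -0.3845  0.0973] yaw -5.10 tilt [ 0.0009 -0.0011] F [-0.1  0.  -0.1] w 0.0344 g 0.0
[ 0.52479583 -0.38943096  0.073     ] [ 0.5257828  -0.37500578  0.045     ] to go -0.0003118715779458992
scene lid []
scene blank [([0.5007, 0.2694, 0.0059], 0.71)]
scene pot1 [([0.3154, 0.3524, -0.0018], 0.57)]
scene mouse [([0.7549, -0.1955, -0.0046], 0.67)]
scene mug []
scene food_box [([0.7538, 0.2183, -0.0047], 0.61)]
top lid [([0.5263, -0.0193, 0.0843], 0.65), ([0.7449, -0.0149, -0.0052], 0.39)]
top blank [([0.5046, 0.2678, 0.007], 0.64)]
top pot1 [([0.3217, 0.3512, -0.0015], 0.85), ([0.2236, 0.3263, 0.0047], 0.64)]
top mouse [([0.7538, -0.19, 0.0028], 0.56)]
top mug [([0.7453, -0.0155, -0.0049], 0.74), ([0.5278, -0.0177, 0.0847], 0.5)]
top food_box [([0.7575, 0.2164, -0.0018], 0.96)]
```

View pics/final.png

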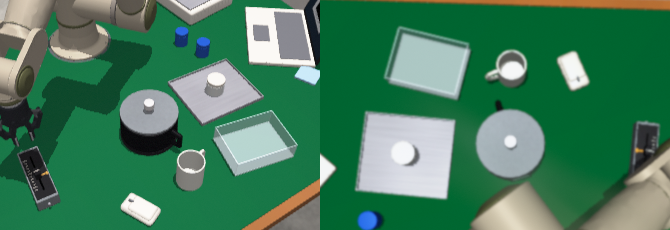

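The final picture shows the lid seated level on the chamber, the blank standing mid-tray, and the mouse, mug and food box where they were. The fader is within about 0.3 mm of the pointer and the robot is touching nothing, so I hand in.

```bash
python3 -c "
from h import *
print(ticket.close_job())"
```

```text
the job is handed in; nothing more can be done
None
```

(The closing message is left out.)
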